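# Latch up the inspection head and load the sample carrier

## Task

The inspection head has a lip along its front to lift it by: raise the head up beyond the top rung of its ladder stand until its gravity pawl swings out above that rung, then lower it gently, without letting it drop, until the pawl sits on the top rung and holds it. After that bring the carrier with the tall square block to the guides under the head, front end first, and push it fully home past the spring clips against the end stop. Leave the spare carrier with the round dish and the other things on the bench where they are.

Things in the scene. Friction and masses are not known exactly. Their poses are not given: they have to be found in the camera images.
- home (a point): Point on the top of the stand's base plate, 10 mm above the bench, under the middle of the carrier's home place. Its x points into the stand, away from its open front (the carrier is pushed in along +x), y to the left, z up.
- stand: Inspection stand, fixed to the bench. Origin 10 mm below home, same axes. Black base plate 390 x 200 x 10 mm, from x = -210 mm (front edge) to +180 mm. At x = 155 mm two uprights (y = -80 and 80 mm, reaching 308 mm above the bench) carry three level steel rungs, 12 mm thick, 45 mm apart. The end stop for the carrier stands at x = 80 mm.
- mouth (a point): Where the straight guides begin: on the base plate's top, on its middle line, 20 mm in front of home (axes as home). The two aluminium guides are 18 mm high and leave a channel 95 mm wide from here to the end stop. In front of this point they flare out over 42 mm to 121 mm.
- clips (a point): Middle between the two steel spring clip rollers (24 mm across, 16 mm high), 45 mm beyond home along its x, on the base plate's top. Each sticks 4 mm into the carrier's path and is pressed aside as the carrier passes (together up to about 10 N of push, plus sliding friction), then snaps into the carrier's notches.
- lip (a point): Middle of the lower front edge of the head's lifting lip, an aluminium plate 5 mm thick, 110 mm wide, standing out 35 mm from the head's front towards the robot. Axes as home: x from the edge to the head. It lies 20 mm in front of home. At the start it is 100 mm above the bench, on the top rung 190 mm. The space in front and 35 mm deep under it is free.
- head_mid (a point): Centre of the inspection head: white box 70 (x) x 120 (y) x 75 mm high, 70 mm behind and 32.5 mm above the lip's edge, with a flat black cap 22 mm high on top. It slides straight up and down with about 1 N of friction and weighs 0.4 to 0.8 kg. A lens barrel 28 mm thick hangs from it, its axis 52 mm behind the lip's edge, down to 55 mm below the lip.
- head (a joint): Height of the inspection head in m: 0 latched on the bottom rung (start), 0.045 on the middle rung, 0.090 on the top rung, 0.125 upper end of travel.
- pawl (a joint): Angle in rad of the counterweighted gravity pawl hinged on the back of the head: 0 swung out level (latched, or free above a rung), up to 1.2 folded down while it passes a rung on the way up. It swings out above a rung only once the head is some 20 mm higher than its seated height on that rung; then the head can be lowered until the pawl rests on the rung.
- carrier_mid (a point): Sample carrier to be loaded (loose, 0.35 to 0.6 kg, flat on the bench left or right of the stand): aluminium plate 160 (x) x 90 (y) x 10 mm with an upright block 50 (x) x 36 (y) x 45 mm on it. This point is the block's centre, 32.5 mm above the plate's underside; the plate runs from x = -95 mm to +65 mm (front, notched and tapered end). Home is x = 15, y = 0, z = 32.5 mm in the home frame, axes agreeing.
- carrier_tab (a point): Middle of the rear face of the carrier's push tab, 22 mm above the plate's underside, 95 mm behind carrier_mid, axes as carrier_mid. The tab is 6 mm thick, 50 mm wide, its top 34 mm above the plate's underside; its rear face is flush with the plate's rear edge. When home it is 80 mm before the home point.
- spare: Spare carrier, same plate and tab, but with a round dish 64 mm across and 16 mm high in place of the block; not to be used. Origin at the middle of the plate's underside, x along its length.
- jar: Amber jar, 60 mm across, 100 mm high; origin under its centre. Bystander.
- objective_case: Black cylinder, 56 mm across, 75 mm high; origin under its centre. Bystander.
- gauge_block: Steel gauge block 90 x 35 x 20 mm; origin under its centre. Bystander.
- driver: Black handled screwdriver, 170 mm long, lying along its x. Bystander.
- beaker: White beaker, 70 mm across, 90 mm high; origin under its centre. Bystander.
Mind the look-alikes: they are no part of the job. Leave any turquoise or yellow look-alike of the part that bears carrier_mid alone.

How it is judged:
On the way, in this order (a step that is already met when the one before it is completed fails the run):
1. the head is raised beyond the top rung and its pawl has swung out (value of joint head above 0.098 m and value of joint pawl below 0.15 rad), for 0.05 s.
2. the head hangs by its pawl on the top rung before the carrier is home (value of joint head between 0.086 and 0.094 m and value of joint pawl below 0.15 rad and velocity of joint head between -0.01 and 0.01 m/s and not (x of carrier_mid in the frame of home between 0.011 and 0.019 m and y of carrier_mid in the frame of home between -0.004 and 0.004 m and z of carrier_mid in the frame of home below 0.0355 m and angle between the x axis of carrier_mid and the x axis of home, either way round below 0.06 rad and angle between carrier_mid's own z axis and vertical below 0.05 rad)), for 0.2 s.
3. the carrier is fully home past the clips while the head stays latched (x of carrier_mid in the frame of home between 0.011 and 0.019 m and y of carrier_mid in the frame of home between -0.004 and 0.004 m and z of carrier_mid in the frame of home below 0.0355 m and angle between the x axis of carrier_mid and the x axis of home, either way round below 0.06 rad and angle between carrier_mid's own z axis and vertical below 0.05 rad and value of joint head between 0.086 and 0.094 m and value of joint pawl below 0.15 rad), for 0.2 s.
At the end, for the whole second after the job is handed in: The head rests on the top rung (head joint 0.086 to 0.094, pawl below 0.15 rad) and the block carrier lies flat in the guides, within 4 mm lengthways and sideways of its home place and within 0.06 rad of straight; all at rest (all of step 3 and velocity of joint head between -0.01 and 0.01 m/s); the robot touches nothing.
It fails at once if the head drops (falls faster than 0.25 m/s) (velocity of joint head below -0.25 m/s).
It fails at once if the spare carrier or another bystander is moved by more than 30 mm (distance of any of spare, jar, objective_case, gauge_block, driver, beaker from where it was at the start of the episode above 0.03 m).
It also fails if it takes over 72 s, if anything falls off the work surface, if the arm or the gripper's body presses on something with over 40 N, if the wrist force passes 120 N, or if a joint passes its speed limit or range.

## Robot

A 6-joint arm with a two-finger parallel gripper is mounted at the origin on the work surface. World frame = base frame: x ahead of the robot, y to its left, z up, the work surface at z = 0. Lengths are in m, angles in rad, forces in N, time in s.
With the tool pointing down it reaches from about 0.35 to 0.875 m from the base axis. Payload 4.2 kg.
Tool frame: the origin (TCP) lies between the finger pads; the fingertips stand 22 mm ahead of it and the grasp point (between the pads) lies 3 mm ahead of it; z points along the fingers, x is the direction in which the jaws open and shut, and the axes are right-handed (so a half turn about z gives the same grasp; the last joint's range is limited). The gripper opens to 85 mm and grips with 20 to 120 N. Pads are 22 mm wide; open, the fingers measure 114 mm over their backs; the gripper's body (76 mm by 85 mm) begins 54 mm behind the grasp point. The pads swing forward as they close: fully open they stand 13 mm farther back than shut.
Start: joints at [-1.032, 0.385, 0.008, 0, -1.194, -0.259], TCP at [0.173, -0.601, 0.253] pointing down, gripper open.
Joint ranges: [-3.14, 3.14], [-1.21, 2.06], [-1.07, 1.41], [-3.16, 2.05], [-2.99, -0.16], [-3.1, 3.1]. Speed limits (rad/s): [2.79, 2.79, 3.14, 3.14, 3.14, 3.14].

## Interface

Orientations are given as a rotation vector (axis times angle).
In Python, from cell import * gives the robot as it stands.
- The arm moves only by the shell command python3 -m crank 'ROWS' [FORCE]. ROWS is JSON, a list of rows, each an object with "hand": the closure, from 0 (fully open) to 1 (shut); "delta_pos": the shift along the world's x, y, z in units of 40 mm (1.0 is 40 mm), a list of three; "dr": the turn, a rotation vector about the world's x, y, z in units of 10 degrees (1.0 is 10 degrees), a list of three. A call has 1 to 5 rows; each row is the pose to reach, as a shift and turn from the pose commanded when the call began; what a row does not reach only later rows make up. A row lasts 1/8 s, in which the tool goes at most 62.5 mm and 10.7 degrees, less where a joint would pass 70% of its speed; a pose out of reach is approached as far as the arm can. A call with a gripper value outside its range is refused whole. The fingers move at their own pace and stop on an object; FORCE is the grip in N (left out, the last holds). Time passes only in rows, so rows that repeat a pose let the fingers close. It gives the time, the measured TCP pose, the force and the opening at its end, in the units of the state.
- sense(): the state, without advancing time (a new reading comes with each control period).
- camera(name): name is "scene" or "side" or "wrist"; returns the picture (400x640x3 uint8, blue, green, red); there is no depth.
- get_calibration(name): a dict with "fov_y" (degrees; the focal length in pixels is half the picture's height over the tangent of half this angle, whatever the lens; pixels are square), "cx", "cy" (the principal point, pixels), "distortion" ([k1, k2, p1, p2, k3] as OpenCV has them; the pictures are not rectified), "world_from_camera" (4x4, takes a point from camera to world coordinates). Camera axes: x right, y down, z forward; pixel columns grow to the right and rows downward; lengths in m; the calibration is good to about 2 mm. A picture is of the moment at which its call begins: read the wrist's pose just before it. get_calibration takes no time and is no camera call; for the wrist camera it gives the pose at the moment of the call.
- job_done(): hands the job in, once; it reports no verdict.
The state is a dict: "time": time; "joint_positions": joint angles; "joint_velocities": joint speeds; "joint_torque": joint torques, N m; "tcp_pos": TCP position; "tool_rot": TCP orientation; "contact_force": force on the tool from outside, world axes, zero at the start; "torque": the same for the moment, N m; "width": finger opening in m.
Only numpy, scipy, OpenCV 4.12 (cv2) and the standard library are available. Lean on these libraries where they do the work, as an engineer would, in place of code of your own. Each camera call takes 0.05 s, during which the arm holds its last target.

## Working session

There is one attempt and no reset: what is moved stays moved. The work goes in short steps, Python scripts to look and compute and a shell command to move; the robot and the scene stay as the last step left them, time stands still between calls to the robot, and variables do not carry over. Pictures are saved under pics/ and viewed, and the job is handed in when it is done.

```bash
ls; mkdir -p pics
python3 - <<'E'
from cell import *
import cv2
s=sense();print(s)
for n in ["scene","side","wrist"]:
    c=get_calibration(n);print(n,c)
    cv2.imwrite(f"pics/{n}0.png",camera(n))
E
```

```text
pics
{'time': 0.0, 'joint_positions': array([-1.03243290e+00,  3.85599931e-01,  6.60284784e-03, -5.31669585e-04,
       -1.19403979e+00, -2.58599923e-01]), 'joint_velocities': array([-8.34878461e-04, -7.28785883e-04,  1.22558881e-04, -7.25637360e-04,
       -4.51161882e-06,  5.16434776e-04]), 'joint_torque': array([ 5.80273645e-04, -3.92289269e+01,  1.88410628e+01,  4.18611825e+00,
       -4.61728399e-03, -4.20906105e-06]), 'tcp_pos': array([ 0.17244967, -0.60015836,  0.25218154]), 'tool_rot': array([-1.88912623e+00, -2.50777598e+00, -2.04562041e-03]), 'contact_force': array([-0.34493913,  0.78496974, -0.07894726]), 'torque': array([ 0.01412379,  0.00657111, -0.0233523 ]), 'width': 0.08542258771765479}
scene {'fov_y': 48.39512691478033, 'cx': 320.91975225891105, 'cy': 204.18543745580328, 'distortion': array([-0.0497795,  0.       ,  0.       ,  0.       ,  0.       ]), 'world_from_camera': array([[ 0.71640397,  0.49140441, -0.49526463,  1.30738693],
       [ 0.69767102, -0.50918387,  0.50397117, -0.78395098],
       [-0.00452711, -0.70657873, -0.70761996,  1.17122462],
       [ 0.   
[... 226 characters left out ...]
om_camera': array([[-0.94825179, -0.22226684,  0.22675097,  0.2626545 ],
       [-0.31750412,  0.65675549, -0.68400538,  0.90112074],
       [ 0.00311177, -0.72060369, -0.6933402 ,  1.04494378],
       [ 0.        ,  0.        ,  0.        ,  1.        ]])}
wrist {'fov_y': 60.666732311801745, 'cx': 324.83341133953667, 'cy': 202.17431152046248, 'distortion': array([-0.02034186,  0.        ,  0.        ,  0.        ,  0.        ]), 'world_from_camera': array([[-0.27653546,  0.9138595 ,  0.29730278,  0.09667685],
       [ 0.96100192,  0.26237151,  0.08738704, -0.62310757],
       [ 0.0018557 ,  0.30987416, -0.95077577,  0.37173462],
       [ 0.        ,  0.        ,  0.        ,  1.        ]])}
```

View pics/scene0.png

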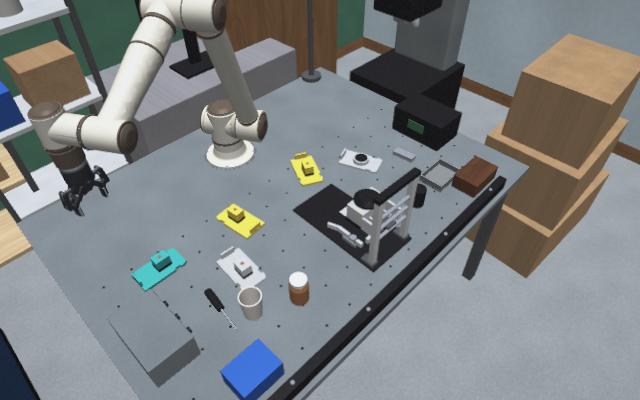

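View pics/side0.png

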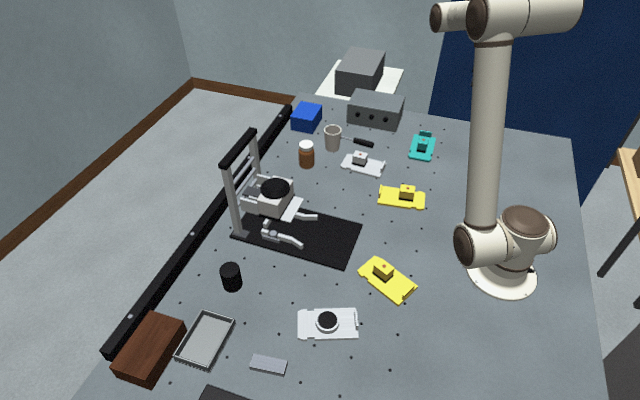

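View pics/wrist0.png

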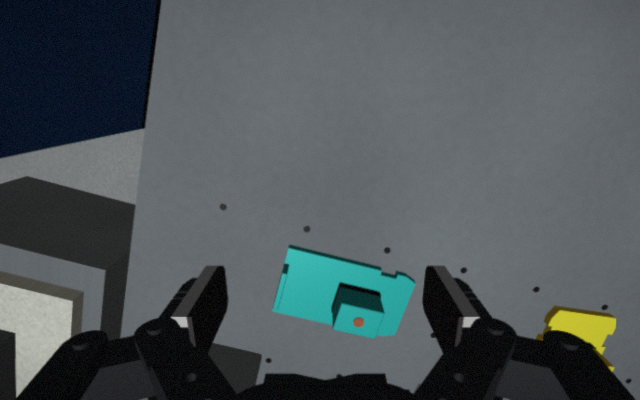

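The carrier could be confused with these, in scene pixels:
- silver plate with block, (240,266), which is my choice
- turquoise, (160,268)
- yellow, (240,219) and (306,168)
- silver with round dish, (360,160), which is the spare

Next I'll look at close crops.

Run:
```python
import cv2
def crop(n,x,y,w,h,f,o):
    im=cv2.imread(f"pics/{n}.png")[y:y+h,x:x+w]
    cv2.imwrite(f"pics/{o}.png",cv2.resize(im,None,fx=f,fy=f,interpolation=cv2.INTER_CUBIC))
crop("scene0",205,240,80,60,10,"c1")
crop("side0",330,140,80,60,10,"c2")
crop("scene0",285,160,150,112,5,"c3")
crop("side0",215,120,160,115+40,5,"c4")
```

```text
(no output)
```

View pics/c1.png

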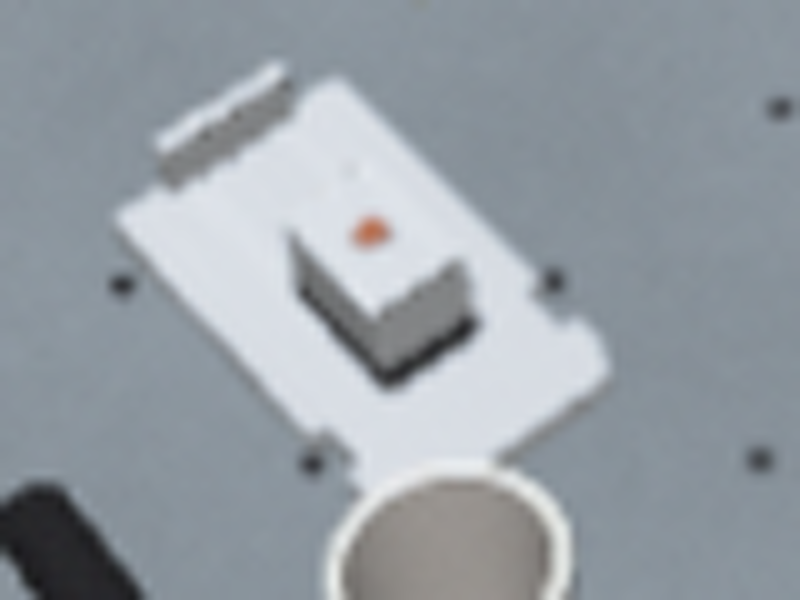

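View pics/c2.png

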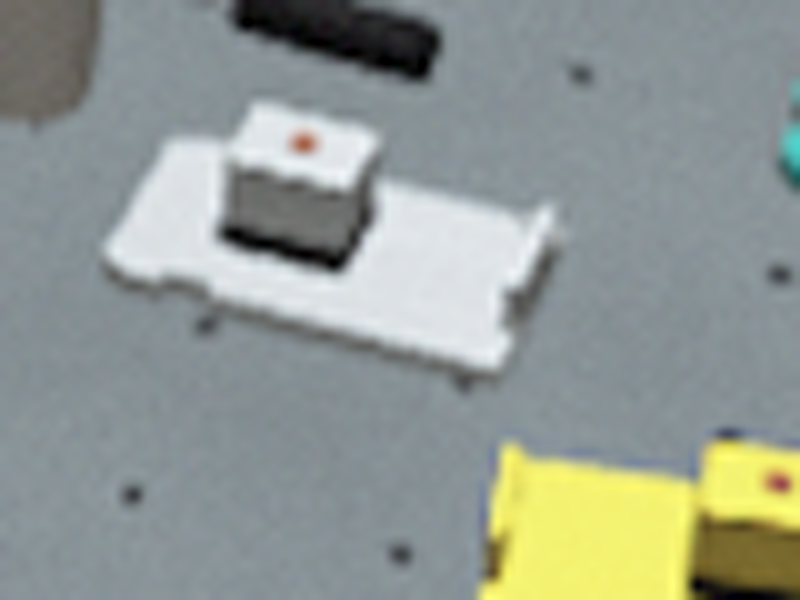

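View pics/c3.png

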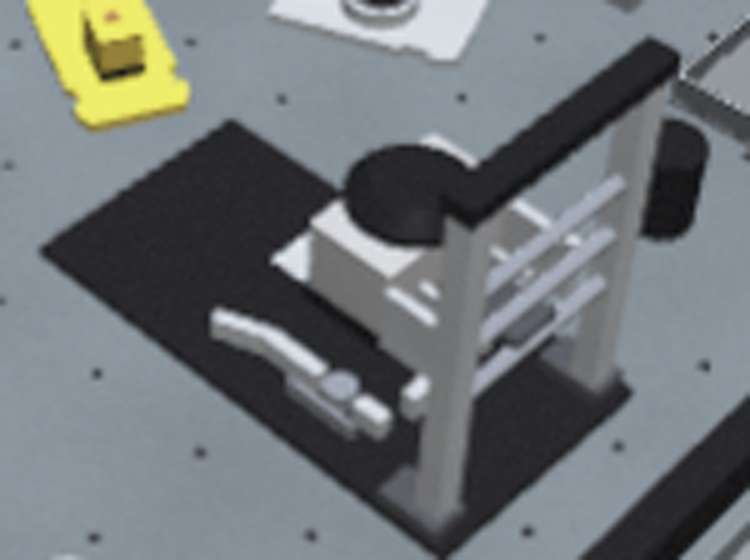

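View pics/c4.png

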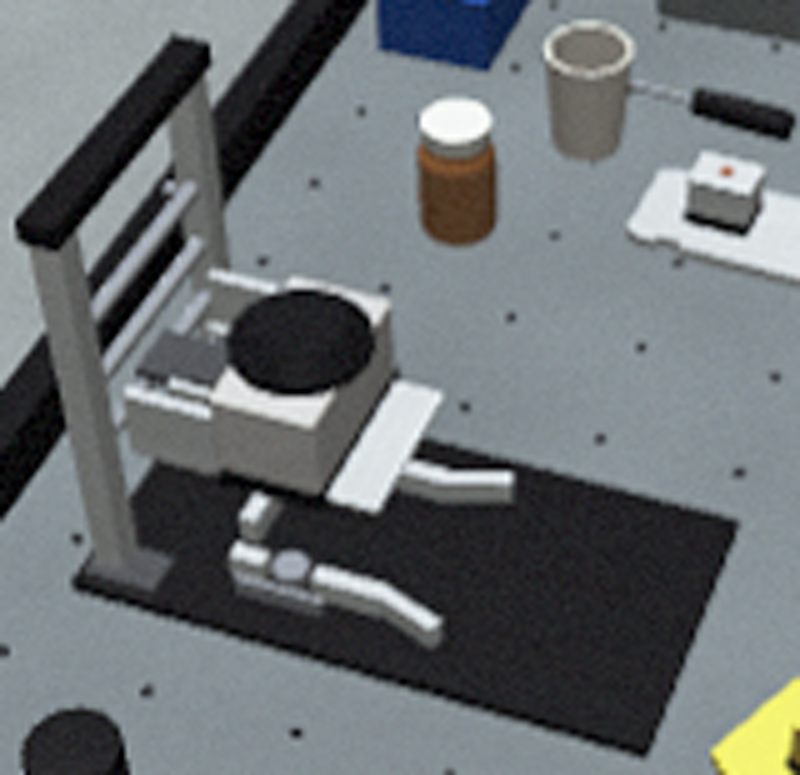

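Close crop: the chosen plate is silver, with a square block carrying a red dot at scene (242,263) and side (360,154). Its tab is at the upper left of the scene view, so its front end faces roughly +x. The stand's front edge runs between scene (331,184) and (293,210). Next I'll fit the poses.

```bash
cat > h.py <<'E'
from cell import *
import numpy as np, cv2
from scipy.optimize import least_squares
from scipy.spatial.transform import Rotation as R
def proj(P,c):
    T=np.linalg.inv(c["world_from_camera"]); f=200/np.tan(np.radians(c["fov_y"]/2))
    K=np.array([[f,0,c["cx"]],[0,f,c["cy"]],[0,0,1]])
    return cv2.projectPoints(np.float64(P).reshape(-1,1,3),cv2.Rodrigues(T[:3,:3])[0],T[:3,3],K,c["distortion"])[0].reshape(-1,2)
def fit(obs,x0):
    """obs: list of (calib, [(local xyz)], [(u,v)])"""
    def w(p,L):
        L=np.array(L,float);c,s=np.cos(p[2]),np.sin(p[2])
        return np.c_[p[0]+c*L[:,0]-s*L[:,1],p[1]+s*L[:,0]+c*L[:,1],L[:,2]]
    r=lambda p:np.concatenate([(proj(w(p,L),c)-np.array(uv)).ravel() for c,L,uv in obs])
    best=min((least_squares(r,[x0[0],x0[1],y],loss="soft_l1") for y in x0[2]),key=lambda q:q.cost)
    return best.x, r(best.x).reshape(-1,2)
def un(uv,off,f): return (np.array(uv)+.5)/f-.5+np.array(off)
E
python3 - <<'E'
from h import *
sc,si=get_calibration("scene"),get_calibration("side")
# stand, local=home frame, z world
a=fit([(sc,[(-.21,.1,.01),(-.21,-.1,.01),(.18,.1,.01),(.18,-.1,.01)],un([(230,120),(42,250),(632,392),(445,553)],(285,160),5)),
 (si,[(-.21,.1,.01),(-.21,-.1,.01),(.18,.1,.01)],un([(648,755),(738,522),(75,582)],(215,120),5))],[.6,.1,[0,.5,-.5]])
print("home",a[0]);print(a[1].round(1))
b=fit([(sc,[(-.095,.045,.01),(-.095,-.045,.01),(-.095,.025,.034),(-.095,-.025,.034),(.025,-.018,.055),(.025,.018,.055),(-.025,-.018,.055),(0,0,.055)],
  un([(340,78),(115,218),(280,65),(155,145),(380,318),(467,262),(290,225),(370,232)],(205,240),10)),
 (si,[(.025,.018,.055),(-.025,.018,.055),(-.025,-.018,.055),(.025,-.018,.055),(0,0,.055),(-.095,.045,.01),(-.095,-.025,.034)],
  un([(228,165),(355,190),(385,130),(255,100),(303,143),(495,362),(550,205)],(330,140),10))],[.5,-.3,[0,.5,-.5]])
print("carr",b[0]);print(b[1].round(1))
x,y,t=a[0]
print("lip",proj([[x-.02*np.cos(t),y-.02*np.sin(t),.1]],sc),proj([[x-.02*np.cos(t),y-.02*np.sin(t),.1]],si))
print(R.from_rotvec(sense()["tool_rot"]).as_matrix().round(3))
E
```

```text
home [ 0.6490684   0.04840893 -0.025535  ]
[[ 0.5 -0.7]
 [-0.5 -0.8]
 [ 0.7 -0.5]
 [-0.2  0.5]
 [ 0.1 -0.7]
 [ 0.6 -0.4]
 [-0.8 -0. ]]
carr [ 0.53078247 -0.3484425  -0.0635835 ]
[[ 0.   0.1]
 [-0.1  0.4]
 [ 0.  -0. ]
 [-0.2 -0.1]
 [-0.6 -0.2]
 [ 0.2 -0.9]
 [-0.7 -0.5]
 [ 0.6  0.5]
 [-0.5 -1. ]
 [-0.5 -0.4]
 [-0.6  0.1]
 [-0.1  0.1]
 [-0.2  0. ]
 [ 0.3  0.6]
 [ 0.7  0.3]]
lip [[350.30837266 204.03691804]] [[297.21131671 210.78034127]]
[[-0.276  0.961 -0.001]
 [ 0.961  0.276  0.002]
 [ 0.002 -0.    -1.   ]]
```

Both fits agree to under 1 px:
- **Home:** (0.649, 0.048), yaw -0.026.
- **Carrier:** (0.531, -0.348), yaw -0.064, front facing +x.

Now I'll move in front of the lip with the fingers shut, staying high.

```bash
python3 -m crank '[{"hand":1,"delta_pos":[0.55,1.07,0],"dr":[0,0,-0.9]},{"hand":1,"delta_pos":[1.1,2.15,0],"dr":[0,0,-1.75]},{"hand":1,"delta_pos":[1.64,3.2,0],"dr":[0,0,-1.75]},{"hand":1,"delta_pos":[2.2,4.3,0],"dr":[0,0,-1.75]},{"hand":1,"delta_pos":[2.7,5.4,0],"dr":[0,0,-1.75]}]'
python3 -m crank '[{"hand":1,"delta_pos":[0.55,1.07,0],"dr":[0,0,0]},{"hand":1,"delta_pos":[1.1,2.15,0],"dr":[0,0,0]},{"hand":1,"delta_pos":[1.64,3.2,0],"dr":[0,0,0]},{"hand":1,"delta_pos":[2.2,4.3,0],"dr":[0,0,0]},{"hand":1,"delta_pos":[2.7,5.4,0],"dr":[0,0,0]}]'
python3 -m crank '[{"hand":1,"delta_pos":[0.55,1.07,0],"dr":[0,0,0]},{"hand":1,"delta_pos":[1.1,2.15,0],"dr":[0,0,0]},{"hand":1,"delta_pos":[1.64,3.2,0],"dr":[0,0,0]},{"hand":1,"delta_pos":[2.2,4.3,0],"dr":[0,0,0]},{"hand":1,"delta_pos":[2.5,5.3,0],"dr":[0,0,0]}]'
python3 -m crank '[{"hand":1,"delta_pos":[0,0,0],"dr":[0,-1,0]},{"hand":1,"delta_pos":[0,0,0],"dr":[0,-2,0]},{"hand":1,"delta_pos":[0,0,0],"dr":[0,-3,0]}]'
python3 -c "
from h import *
s=sense();print(s['joint_positions'].round(3),s['tcp_pos']);print(R.from_rotvec(s['tool_rot']).as_matrix().round(3))"
```

```text
time: 0.78
tcp_pos: [0.281, -0.3832, 0.2531]
tool_rot: [-2.25, -2.192, -0.0]
contact_force: [1.6, 0.0, 0.0]
width: -0.0003
time: 1.4
tcp_pos: [0.389, -0.1671, 0.2533]
tool_rot: [2.25, 2.193, 0.0]
contact_force: [1.4, -0.7, 0.0]
width: -0.0004
time: 2.02
tcp_pos: [0.4892, 0.045, 0.253]
tool_rot: [-2.249, -2.193, 0.0]
contact_force: [0.0, 0.1, 1.3]
width: -0.0003
time: 2.4
tcp_pos: [0.4928, 0.0368, 0.2562]
tool_rot: [1.981, 1.913, 0.472]
contact_force: [2.0, -2.4, 1.5]
width: -0.0001
[ 0.492 -0.046 -0.794  0.56  -0.458 -2.558] [0.49279536 0.03684125 0.25623545]
[[ 0.035  0.884  0.466]
 [ 0.999 -0.031 -0.017]
 [-0.001  0.466 -0.885]]
```

```bash
python3 -m crank '[{"hand":1,"delta_pos":[-0.3,0,0],"dr":[0,-1,0]},{"hand":1,"delta_pos":[-0.6,0,0],"dr":[0,-2,0]},{"hand":1,"delta_pos":[-0.6,0,0],"dr":[0,-2,0]}]'
python3 -c "
from h import *
s=sense();print(s['joint_positions'].round(3),s['tcp_pos']);print(R.from_rotvec(s['tool_rot']).as_matrix().round(3))
cv2.imwrite('pics/sc1.png',camera('scene'));cv2.imwrite('pics/si1.png',camera('side'))"
```

```text
time: 2.78
tcp_pos: [0.4815, -0.0135, 0.3029]
tool_rot: [1.721, 1.8, 0.521]
contact_force: [0.5, -0.8, 2.0]
width: 0.0002
[ 0.158 -0.175 -1.01   1.386 -0.222 -2.986] [ 0.48150337 -0.01353559  0.30291689]
[[ 0.009  0.759  0.651]
 [ 0.989  0.088 -0.116]
 [-0.145  0.645 -0.75 ]]
```

View pics/si1.png

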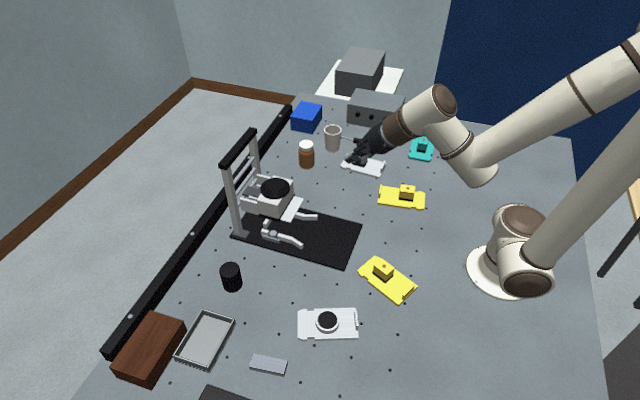

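Straight forward tilt runs into the j6 and j5 limits. I'll fit a kinematic model to the recorded joints and poses, then choose a feasible way to tilt. First I'll go back and take some more samples.

```bash
cat > kin.py <<'E'
import numpy as np, itertools
from scipy.spatial.transform import Rotation as R
from scipy.optimize import least_squares
def fk(q,p,sg):
    h,L1,L2,b,Lt,a,c=p[:7]
    Rt=R.from_euler("z",q[0])*R.from_euler("y",q[1])
    P=np.array([0,0,h])+Rt.apply([0,0,L1])
    Rt=Rt*R.from_euler("y",sg[0]*q[2])
    P=P+Rt.apply([L2,0,a])
    Rt=Rt*R.from_euler("x",sg[1]*q[3])
    Rt=Rt*R.from_euler("y",-q[4])
    P=P+Rt.apply([0,b,c])
    Rt=Rt*R.from_euler("x",sg[2]*q[5])
    P=P+Rt.apply([Lt,0,0])
    # tool frame: z = x_link ; x tool = rotated
    Rt=Rt*R.from_euler("y",np.pi/2)*R.from_euler("z",p[7])
    return P,Rt
E
cat > data.py <<'E'
D=[([-1.03243290e+00,3.85599931e-01,6.60284784e-03,-5.31669585e-04,-1.19403979e+00,-2.58599923e-01],[0.17244967,-0.60015836,0.25218154],[-1.88912623,-2.50777598,-0.00204562]),
]
E
python3 - <<'E'
from h import *; from kin import *
from data import D
s=sense(); print(repr((s['joint_positions'].tolist(),s['tcp_pos'].tolist(),s['tool_rot'].tolist())))
D.append((s['joint_positions'],s['tcp_pos'],s['tool_rot']))
M=np.array([[.035,.884,.466],[.999,-.031,-.017],[-.001,.466,-.885]])
D.append(([.492,-.046,-.794,.56,-.458,-2.558],[.49279536,.03684125,.25623545],R.from_matrix(M).as_rotvec()))
res=[]
for sg in itertools.product([1,-1],repeat=3):
  for r0 in (0,1.5,3,-1.5):
    def f(p):
        o=[]
        for q,x,r in D:
            P,Rt=fk(q,p,sg); o+=list(P-x); o+=list(.3*(R.from_rotvec(r).inv()*Rt).as_rotvec())
        return np.array(o)
    z=least_squares(f,[.2,.4,.4,.15,.25,0,0,r0],x_scale=.1); res.append((z.cost,sg,z.x,f(z.x)))
res.sort(key=lambda t:t[0])
for t in res[:3]: print(t[0],t[1],t[2].round(4)); 
print(res[0][3].round(4))
E
```

```text
([0.1541647344460833, -0.17343572560618895, -1.0071033141697099, 1.3807859944592782, -0.2234741898492735, -2.9833795070667186], [0.48260762540125757, -0.016268120568121703, 0.3033931028589795], [1.726767636101944, 1.7936619112429242, 0.519665665859538])
1.7865533368760227e-08 (-1, -1, -1) [ 1.693e-01  5.616e-01  4.246e-01 -1.598e-01  2.765e-01 -4.100e-03
  2.000e-04  1.000e-04]
1.7865533370941297e-08 (-1, -1, -1) [ 1.693e-01  5.616e-01  4.246e-01 -1.598e-01  2.765e-01 -4.100e-03
  2.000e-04  1.000e-04]
1.7865533371770932e-08 (-1, -1, -1) [ 1.693e-01  5.616e-01  4.246e-01 -1.598e-01  2.765e-01 -4.100e-03
  2.000e-04  1.000e-04]
[-0.     -0.      0.     -0.      0.      0.     -0.0001 -0.      0.0001
  0.      0.      0.      0.0001  0.0001 -0.0001 -0.      0.0001 -0.0001]
```

The model fits to 0.1 mm. Now I'll search for feasible lifting orientations.

```bash
cat >> kin.py <<'E'
PRM=[.1693,.5616,.4246,-.1598,.2765,-.0041,.0002,.0001]; SG=(-1,-1,-1)
LO=np.array([-3.14,-1.21,-1.07,-3.16,-2.99,-3.1]);HI=np.array([3.14,2.06,1.41,2.05,-.16,3.1])
def toolR(phi,beta,roll=0):
    # tool down, tool y along azimuth phi, then tilted outward by beta, then rolled about own z
    z=np.array([np.sin(beta)*np.cos(phi),np.sin(beta)*np.sin(phi),-np.cos(beta)])
    y=np.array([np.cos(beta)*np.cos(phi),np.cos(beta)*np.sin(phi),np.sin(beta)])
    return R.from_matrix(np.c_[np.cross(y,z),y,z])*R.from_euler("z",roll)
def ik(P,Rt,seeds):
    out=[]
    for s in seeds:
        f=lambda q:np.r_[fk(q,PRM,SG)[0]-P,.3*(Rt.inv()*fk(q,PRM,SG)[1]).as_rotvec()]
        z=least_squares(f,np.clip(s,LO+.01,HI-.01),bounds=(LO,HI),x_scale=.5,max_nfev=60)
        if z.cost<1e-9: out.append(z.x)
    return out
def marg(q): return np.minimum(q-LO,HI-q)
E
cat > srch.py <<'E'
from kin import *
rng=np.random.default_rng(0)
for beta in (45,60):
  for phi in (-90,-60,-30,0,30,60,90):
    for roll in (0,90,180,-90):
      best=None
      Rt=toolR(np.radians(phi),np.radians(beta),np.radians(roll))
      sols=ik([.62,.045,.09],Rt,[rng.uniform(LO,HI) for _ in range(12)])
      for q in sols:
        q2=ik([.62,.045,.22],Rt,[q])
        if q2 and np.abs(q2[0]-q).max()<1.5:
          m=min(marg(q).min(),marg(q2[0]).min())
          if best is None or m>best[0]: best=(m,q,q2[0])
      if best and best[0]>.1: print(beta,phi,roll,round(best[0],2),best[1].round(2),best[2].round(2),flush=True)
E
time timeout 560 python3 srch.py
```

```text
45 -90 0 0.7 [ 0.55  0.68 -0.37  0.73 -1.12  2.06] [ 0.56  0.54 -0.26  0.66 -1.33  2.23]
45 -90 90 0.7 [ 0.55  0.68 -0.37  0.73 -1.12  0.49] [ 0.56  0.54 -0.26  0.66 -1.33  0.66]
45 -90 180 0.7 [ 0.55  0.68 -0.37  0.73 -1.12 -1.09] [ 0.56  0.54 -0.26  0.66 -1.33 -0.91]
45 -90 -90 0.44 [ 0.55  0.68 -0.37  0.73 -1.12 -2.66] [ 0.56  0.54 -0.26  0.66 -1.33 -2.48]
45 -60 0 0.35 [ 0.45  0.55 -0.72  1.35 -0.81  1.98] [ 0.53  0.38 -0.59  1.05 -0.95  2.34]
45 -60 90 0.35 [ 0.45  0.55 -0.72  1.35 -0.81  0.41] [ 0.53  0.38 -0.59  1.05 -0.95  0.76]
45 -60 180 0.35 [ 0.45  0.55 -0.72  1.35 -0.81 -1.16] [ 0.53  0.38 -0.59  1.05 -0.95 -0.81]
45 -60 -90 0.35 [ 0.45  0.55 -0.72  1.35 -0.81 -2.73] [ 0.53  0.38 -0.59  1.05 -0.95 -2.38]
45 30 0 0.22 [ 0.01  0.43 -0.29 -1.22 -0.38  0.01] [ 0.15  0.22 -0.3  -0.72 -0.4  -0.63]
45 30 90 0.22 [ 0.01  0.43 -0.29 -1.22 -0.38 -1.56] [ 0.15  0.22 -0.3  -0.72 -0.4  -2.2 ]
45 30 -90 0.22 [ 0.01  0.43 -0.29 -1.22 -0.38  1.58] [ 0.15  0.22 -0.3  -0.72 -0.4   0.94]
45 60 0 0.68 [-0.08  0.52 -0.13 -1.04 -0.84  0.26] [-0.04  0.34 -0.07 -0.88 -0.95 -0.03]
45 60 90 0.68 
[... 1675 characters left out ...]
9 -0.08 -1.2  -1.08  0.29]
60 60 90 0.87 [-0.24  0.6  -0.14 -1.33 -1.03 -0.98] [-0.2   0.39 -0.08 -1.2  -1.08 -1.28]
60 60 180 0.25 [-0.24  0.6  -0.14 -1.33 -1.03 -2.55] [-0.2   0.39 -0.08 -1.2  -1.08 -2.85]
60 60 -90 0.87 [-0.24  0.6  -0.14 -1.33 -1.03  2.17] [-0.2   0.39 -0.08 -1.2  -1.08  1.86]
60 90 0 1.2 [-0.18  0.73  0.13 -1.04 -1.41  0.61] [-0.18  0.56  0.19 -1.02 -1.53  0.41]
60 90 90 1.2 [-0.18  0.73  0.13 -1.04 -1.41 -0.96] [-0.18  0.56  0.19 -1.02 -1.53 -1.16]
60 90 180 0.37 [-0.18  0.73  0.13 -1.04 -1.41 -2.53] [-0.18  0.56  0.19 -1.02 -1.53 -2.73]
60 90 -90 0.92 [-0.18  0.73  0.13 -1.04 -1.41  2.18] [-0.18  0.56  0.19 -1.02 -1.53  1.98]
real	1m28.513s
user	1m28.850s
sys	0m0.166s
```

```bash
python3 - <<'E'
from h import *
sc,si=get_calibration("scene"),get_calibration("side")
def tri(a,b):
    f=lambda X:np.r_[proj([X],sc)[0]-a,proj([X],si)[0]-b]
    z=least_squares(f,[.5,0,.05]);return z.x.round(3),f(z.x).round(1)
print("yellow dot",tri((236,212),(406,188)))
print("yellow2",tri((307,163),(383,265)))
print("jar cap",tri((299,278),(306,145)))
print("beaker",tri((250,294),(333,129)))
E
python3 - <<'E'
from kin import *
for b in (60,70):
 for ph in (40,45,50,60):
  Rt=toolR(np.radians(ph),np.radians(b),0)
  q=np.array([-.24,.6,-.14,-1.33,-1.03,.6])
  o=[]
  for z in (.08,.15,.21):
    s=ik([.632,.03,z],Rt,[q]); o.append(marg(s[0]).min().round(2) if s else None)
  s=ik([.55,-.03,.2],Rt,[q]); 
  print(b,ph,o,s[0].round(2) if s else None)
E
```

```text
yellow dot (array([ 0.332, -0.22 ,  0.049]), array([-0.5, -0.3, -0.5,  0.3]))
yellow2 (array([0.332, 0.135, 0.057]), array([ 0.4,  0.2,  0.3, -0.1]))
jar cap (array([ 0.722, -0.283,  0.097]), array([-0.1, -0. , -0.2,  0. ]))
beaker (array([ 0.66 , -0.417,  0.094]), array([-0.1, -0.1, -0.2,  0.1]))
60 40 [np.float64(0.64), np.float64(0.61), np.float64(0.6)] [-0.38  0.27 -0.33 -1.34 -0.9   0.39]
60 45 [np.float64(0.7), np.float64(0.69), np.float64(0.69)] [-0.38  0.3  -0.3  -1.3  -0.97  0.4 ]
60 50 [np.float64(0.76), np.float64(0.76), np.float64(0.77)] [-0.38  0.32 -0.26 -1.25 -1.05  0.41]
60 60 [np.float64(0.88), np.float64(0.91), np.float64(0.94)] [-0.38  0.38 -0.18 -1.17 -1.19  0.44]
70 40 [np.float64(0.76), np.float64(0.78), np.float64(0.76)] [-0.5   0.35 -0.37 -1.54 -1.07  0.64]
70 45 [np.float64(0.81), np.float64(0.83), np.float64(0.84)] [-0.49  0.37 -0.33 -1.47 -1.13  0.63]
70 50 [np.float64(0.86), np.float64(0.88), np.float64(0.9)] [-0.48  0.4  -0.28 -1.42 -1.19  0.61]
70 60 [np.float64(0.96), np.float64(0.97), np.float64(1.0)] [-0.46  0.45 -0.19 -1.32 -1.32  0.6 ]
```

Run:
```python
from h import *; from kin import *
s=sense();q=s['joint_positions'];P=s['tcp_pos'];R0=R.from_rotvec(s['tool_rot'])
print(P.round(4))
for ph,b in [(0,30),(0,0),(22,0),(45,0),(45,20),(45,40),(45,60)]:
    Rt=toolR(np.radians(ph),np.radians(b)); sol=ik([.49,-.02,.25],Rt,[q])
    dr=(Rt*R0.inv()).as_rotvec(degrees=True)/10
    if sol: q=sol[0]
    print(ph,b,bool(sol),q.round(2),"dr from now",dr.round(2))
```

```text
[ 0.4826 -0.0163  0.3034]
0 30 True [ 0.35 -0.06 -0.83  0.52 -0.35 -2.37] dr from now [0.83 1.06 0.01]
0 0 True [ 0.29  0.16 -0.32  0.   -1.1  -1.86] dr from now [ 0.82  4.06 -0.21]
22 0 True [ 0.29  0.16 -0.32 -0.   -1.1  -1.48] dr from now [0.03 4.16 1.89]
45 0 True [ 0.29  0.16 -0.32 -0.   -1.1  -1.08] dr from now [-0.81  4.16  4.09]
45 20 True [ 0.16  0.07 -0.37 -0.26 -0.87 -0.8 ] dr from now [-0.02  2.28  4.38]
45 40 True [-0.07  0.05 -0.36 -0.73 -0.81 -0.29] dr from now [0.76 0.39 4.58]
45 60 True [-0.39  0.12 -0.37 -1.23 -1.01  0.29] dr from now [ 1.52 -1.52  4.68]
```

```bash
python3 -m crank '[{"hand":1,"delta_pos":[0,0,-0.3],"dr":[0.2,1,0]},{"hand":1,"delta_pos":[0,0,-0.6],"dr":[0.4,2,0]},{"hand":1,"delta_pos":[0,0,-0.9],"dr":[0.6,3,-0.1]},{"hand":1,"delta_pos":[0,0,-1.2],"dr":[0.8,4,-0.2]},{"hand":1,"delta_pos":[0,0,-1.2],"dr":[0.8,4.06,-0.2]}]'
python3 - <<'E'
from h import *; from kin import *
s=sense();print(s['joint_positions'].round(2),s['tcp_pos'].round(4)); R0=R.from_rotvec(s['tool_rot'])
print(((toolR(np.radians(45),0))*R0.inv()).as_rotvec(degrees=True)/10)
E
```

```text
time: 3.5
tcp_pos: [0.4822, -0.0089, 0.2532]
tool_rot: [2.147, 2.166, 0.094]
contact_force: [0.8, -1.4, -0.4]
width: 0.0002
[ 0.35  0.09 -0.42  0.07 -0.97 -1.95] [ 0.4822 -0.0089  0.2532]
[-0.13174299  0.6311849   4.44401812]
```

```bash
python3 -m crank '[{"hand":1,"delta_pos":[0.2,0,0],"dr":[0,0.2,1]},{"hand":1,"delta_pos":[0.3,0,0],"dr":[-0.1,0.4,2]},{"hand":1,"delta_pos":[0.3,0,0],"dr":[-0.1,0.5,3]},{"hand":1,"delta_pos":[0.3,0,0],"dr":[-0.13,0.63,4]},{"hand":1,"delta_pos":[0.3,0,0],"dr":[-0.13,0.63,4.44]}]'
python3 -m crank '[{"hand":1,"delta_pos":[0.2,0,0],"dr":[0.7,-0.7,0]},{"hand":1,"delta_pos":[0.3,0,0],"dr":[1.4,-1.4,0]},{"hand":1,"delta_pos":[0.3,0,0],"dr":[2.1,-2.1,0]},{"hand":1,"delta_pos":[0.3,0,0],"dr":[2.8,-2.8,0]},{"hand":1,"delta_pos":[0.3,0,0],"dr":[3.5,-3.5,0]}]'
python3 -m crank '[{"hand":1,"delta_pos":[0.2,0,0],"dr":[0.7,-0.7,0]},{"hand":1,"delta_pos":[0.3,0,0],"dr":[0.74,-0.74,0]},{"hand":1,"delta_pos":[0.3,0,0],"dr":[0.74,-0.74,0]}]'
python3 - <<'E'
from h import *; from kin import *
s=sense();print(s['joint_positions'].round(2),s['tcp_pos'].round(4)); R0=R.from_rotvec(s['tool_rot'])
print(R0.as_matrix().round(3),((toolR(np.radians(45),np.radians(60)))*R0.inv()).as_rotvec(degrees=True)/10)
E
```

```text
time: 4.12
tcp_pos: [0.4958, -0.0104, 0.2538]
tool_rot: [1.2, 2.895, 0.016]
contact_force: [0.2, 1.1, -0.2]
width: 0.0005
time: 4.75
tcp_pos: [0.5081, -0.01, 0.2554]
tool_rot: [1.0, 2.392, 1.106]
contact_force: [-1.6, -0.0, -1.5]
width: -0.0001
time: 5.12
tcp_pos: [0.5197, -0.0126, 0.254]
tool_rot: [0.945, 2.253, 1.286]
contact_force: [-0.2, -0.0, -0.2]
width: -0.0002
[-0.33  0.15 -0.32 -1.22 -0.97  0.23] [ 0.5197 -0.0126  0.254 ]
[[-0.703  0.365  0.611]
 [ 0.712  0.356  0.606]
 [ 0.004  0.86  -0.51 ]] [ 0.02931418 -0.06233997  0.03644598]
```

```bash
python3 -m crank '[{"hand":1,"delta_pos":[0.2,-0.1,-1],"dr":[0,0,0]},{"hand":1,"delta_pos":[0.4,-0.2,-2],"dr":[0,0,0]},{"hand":1,"delta_pos":[0.6,-0.3,-3],"dr":[0,0,0]},{"hand":1,"delta_pos":[0.8,-0.4,-4],"dr":[0,0,0]},{"hand":1,"delta_pos":[1.0,-0.5,-4.7],"dr":[0,0,0]}]'
python3 -m crank '[{"hand":1,"delta_pos":[0.3,0.3,0],"dr":[0,0,0]},{"hand":1,"delta_pos":[0.6,0.6,0],"dr":[0,0,0]},{"hand":1,"delta_pos":[0.6,0.6,0],"dr":[0,0,0]}]'
python3 - <<'E'
from h import *; from kin import *
s=sense();print(s['joint_positions'].round(2),s['tcp_pos'].round(4))
a=camera("scene");b=camera("side")
cv2.imwrite("pics/s2.png",cv2.resize(np.hstack([a[140:290,270:420],b[120:270,215:365]]),None,fx=2.6,fy=2.6,interpolation=2))
E
```

```text
time: 5.75
tcp_pos: [0.5595, -0.031, 0.0648]
tool_rot: [0.94, 2.256, 1.287]
contact_force: [-0.0, 1.4, -0.2]
width: 0.0005
time: 6.12
tcp_pos: [0.5842, -0.0071, 0.0683]
tool_rot: [0.936, 2.251, 1.287]
contact_force: [0.1, 0.3, 0.4]
width: 0.0001
[-0.37  0.57 -0.31 -1.5  -0.91  0.75] [ 0.5842 -0.0071  0.0683]
```

View pics/s2.png

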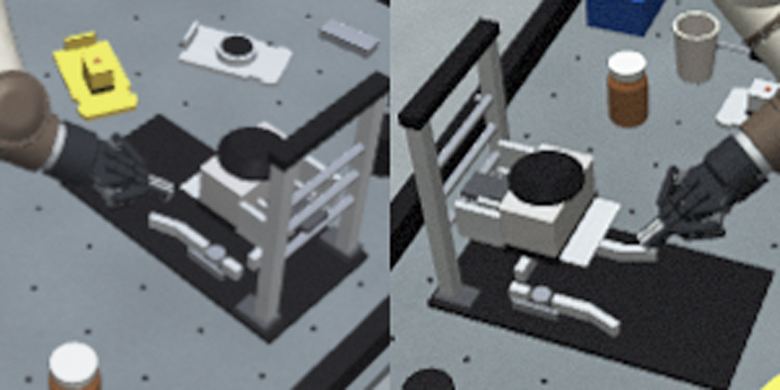

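The fingers are in front of the lip at the right height and clear of the guides. Now I'll slide them under it.

```bash
python3 -m crank '[{"hand":1,"delta_pos":[0.4,0.35,0],"dr":[0,0,0]},{"hand":1,"delta_pos":[0.8,0.7,0],"dr":[0,0,0]},{"hand":1,"delta_pos":[1.25,0.95,0],"dr":[0,0,0]},{"hand":1,"delta_pos":[1.25,0.95,0],"dr":[0,0,0]}]'
python3 -m crank '[{"hand":1,"delta_pos":[0,0,0.2],"dr":[0,0,0]},{"hand":1,"delta_pos":[0,0,0.4],"dr":[0,0,0]},{"hand":1,"delta_pos":[0,0,0.4],"dr":[0,0,0]}]'
python3 - <<'E'
from h import *; from kin import *
s=sense();print(s['joint_positions'].round(2),s['tcp_pos'].round(4),s['contact_force'])
a=camera("scene");b=camera("side")
cv2.imwrite("pics/s3.png",cv2.resize(np.hstack([a[140:290,270:420],b[120:270,215:365]]),None,fx=2.6,fy=2.6,interpolation=2))
E
```

```text
time: 6.72
tcp_pos: [0.6343, 0.0298, 0.0663]
tool_rot: [0.941, 2.251, 1.287]
contact_force: [-0.7, 0.1, -0.2]
width: 0.0
time: 7.1
tcp_pos: [0.6325, 0.0277, 0.0821]
tool_rot: [0.945, 2.251, 1.284]
contact_force: [0.3, -2.5, -5.3]
width: -0.0001
[-0.27  0.57 -0.23 -1.51 -0.84  0.63] [0.6325 0.0277 0.0821] [ 0.33674318 -2.46371947 -5.27101163]
```

View pics/s3.png

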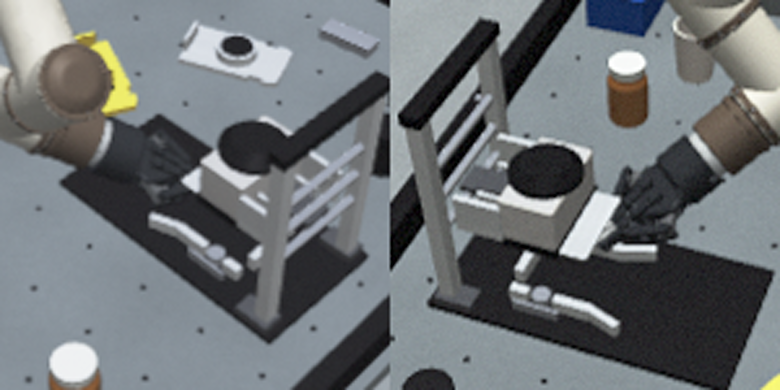

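In contact with the lip (-5.3 N). Lifting.

```bash
python3 -m crank '[{"hand":1,"delta_pos":[0,0,0.25],"dr":[0,0,0]},{"hand":1,"delta_pos":[0,0,0.5],"dr":[0,0,0]},{"hand":1,"delta_pos":[0,0,0.75],"dr":[0,0,0]},{"hand":1,"delta_pos":[0,0,1.0],"dr":[0,0,0]},{"hand":1,"delta_pos":[0,0,1.2],"dr":[0,0,0]}]'
python3 -m crank '[{"hand":1,"delta_pos":[0,0,0.25],"dr":[0,0,0]},{"hand":1,"delta_pos":[0,0,0.5],"dr":[0,0,0]},{"hand":1,"delta_pos":[0,0,0.7],"dr":[0,0,0]},{"hand":1,"delta_pos":[0,0,0.8],"dr":[0,0,0]},{"hand":1,"delta_pos":[0,0,0.8],"dr":[0,0,0]}]'
python3 - <<'E'
from h import *; from kin import *
s=sense();print(s['joint_positions'].round(2),s['tcp_pos'].round(4),s['contact_force'])
a=camera("scene");b=camera("side")
cv2.imwrite("pics/s4.png",cv2.resize(np.hstack([a[120:270,290:440],b[120:270,215:365]]),None,fx=2.6,fy=2.6,interpolation=2))
E
```

```text
time: 7.82
tcp_pos: [0.6321, 0.0277, 0.1304]
tool_rot: [0.945, 2.251, 1.284]
contact_force: [-1.1, -4.6, -7.6]
width: 0.0001
time: 8.45
tcp_pos: [0.6329, 0.0283, 0.163]
tool_rot: [0.943, 2.25, 1.286]
contact_force: [-1.1, -5.7, -5.8]
width: -0.0003
[-0.23  0.42 -0.2  -1.37 -0.83  0.38] [0.6329 0.0283 0.163 ] [-1.07728809 -5.67799347 -5.79714584]
```

View pics/s4.png

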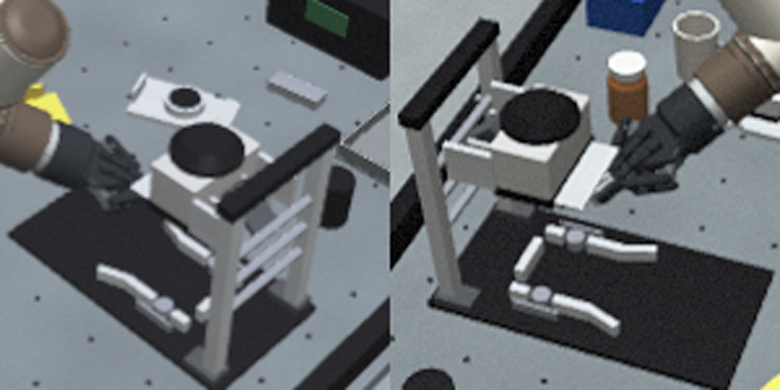

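```bash
cat >> h.py <<'E'
HX,HY,HT=.649,.0484,-.0255
def hm(l): return [HX+np.cos(HT)*l[0]-np.sin(HT)*l[1],HY+np.sin(HT)*l[0]+np.cos(HT)*l[1],l[2]]
E
python3 - <<'E'
from h import *
si=get_calibration("side");sc=get_calibration("scene")
for h in (0,.06,.075,.09,.1,.11,.12): print(h,proj([hm((-.02,.055,.1+h))],si).round(1),"captop",proj([hm((.05,0,.197+h))],si).round(1),proj([hm((.05,0,.197+h))],sc).round(1))
b=camera("side");cv2.imwrite("pics/s5.png",cv2.resize(b[145:215,235:325],None,fx=8,fy=8,interpolation=2))
E
```

```text
0 [[290.3 223. ]] captop [[274.4 182.4]] [[367.7 193.5]]
0.06 [[289.3 209.1]] captop [[272.8 167. ]] [[369.1 179.4]]
0.075 [[289.  205.4]] captop [[272.4 162.9]] [[369.4 175.7]]
0.09 [[288.7 201.7]] captop [[272.  158.9]] [[369.8 172. ]]
0.1 [[288.5 199.3]] captop [[271.7 156.1]] [[370.  169.5]]
0.11 [[288.4 196.7]] captop [[271.4 153.3]] [[370.3 167. ]]
0.12 [[288.2 194.2]] captop [[271.1 150.4]] [[370.5 164.4]]
```

View pics/s5.png

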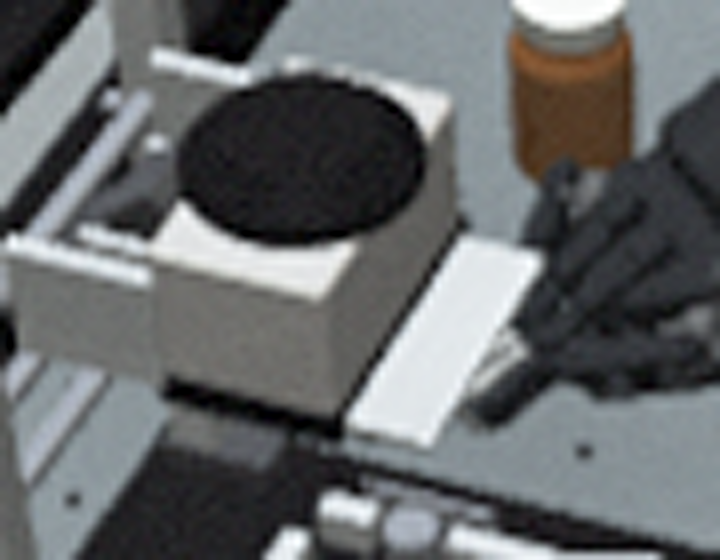

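The lip corner at side (288.8,200.9) gives head ≈0.092. I'll raise it another 22 mm.

```bash
python3 -m crank '[{"hand":1,"delta_pos":[0,0,0.2],"dr":[0,0,0]},{"hand":1,"delta_pos":[0,0,0.4],"dr":[0,0,0]},{"hand":1,"delta_pos":[0,0,0.55],"dr":[0,0,0]},{"hand":1,"delta_pos":[0,0,0.55],"dr":[0,0,0]}]'
python3 - <<'E'
from h import *
a=camera("scene");b=camera("side")
cv2.imwrite("pics/s6.png",cv2.resize(b[135:205,235:325],None,fx=8,fy=8,interpolation=2))
cv2.imwrite("pics/s6b.png",cv2.resize(a[145:235,330:430],None,fx=6,fy=6,interpolation=2))
E
```

```text
time: 9.1
tcp_pos: [0.633, 0.0286, 0.1854]
tool_rot: [0.942, 2.25, 1.286]
contact_force: [-0.2, -3.8, -5.3]
width: -0.0
```

View pics/s6.png

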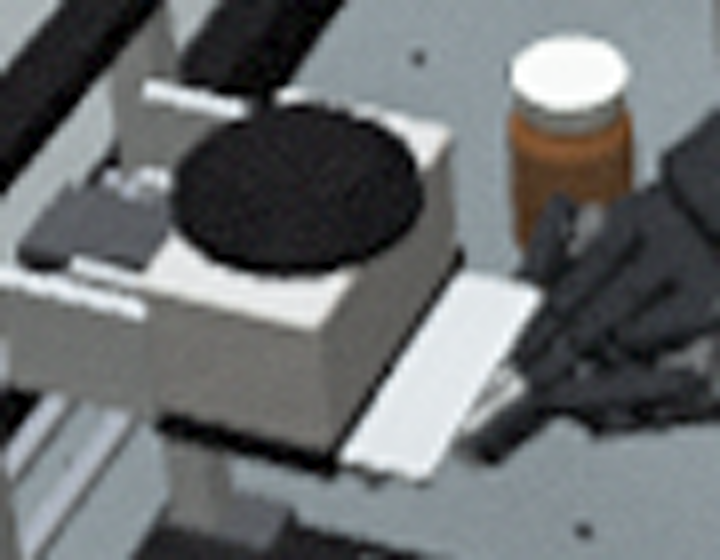

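View pics/s6b.png

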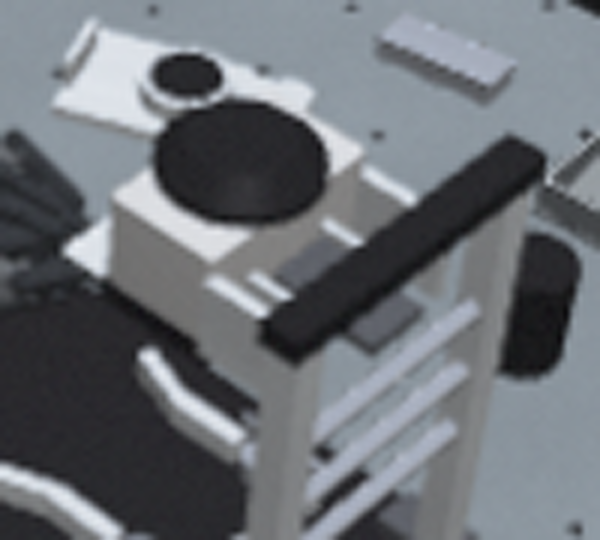

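The pawl now stands out level above the top rung (side crop (95,225), scene crop (385,325)), and the head is ≈0.117. Lowering gently.

```bash
python3 -m crank '[{"hand":1,"delta_pos":[0,0,-0.1],"dr":[0,0,0]},{"hand":1,"delta_pos":[0,0,-0.2],"dr":[0,0,0]},{"hand":1,"delta_pos":[0,0,-0.3],"dr":[0,0,0]},{"hand":1,"delta_pos":[0,0,-0.4],"dr":[0,0,0]},{"hand":1,"delta_pos":[0,0,-0.5],"dr":[0,0,0]}]'
python3 -m crank '[{"hand":1,"delta_pos":[0,0,-0.06],"dr":[0,0,0]},{"hand":1,"delta_pos":[0,0,-0.12],"dr":[0,0,0]},{"hand":1,"delta_pos":[0,0,-0.18],"dr":[0,0,0]},{"hand":1,"delta_pos":[0,0,-0.24],"dr":[0,0,0]},{"hand":1,"delta_pos":[0,0,-0.24],"dr":[0,0,0]}]'
python3 - <<'E'
from h import *
b=camera("side")
cv2.imwrite("pics/s7.png",cv2.resize(b[135:205,235:325],None,fx=8,fy=8,interpolation=2))
E
```

```text
time: 9.82
tcp_pos: [0.6331, 0.0287, 0.1639]
tool_rot: [0.944, 2.25, 1.286]
contact_force: [2.5, -2.9, -5.2]
width: -0.0001
time: 10.45
tcp_pos: [0.6328, 0.0288, 0.1547]
tool_rot: [0.944, 2.251, 1.287]
contact_force: [-0.2, 0.1, -0.1]
width: 0.0002
```

View pics/s7.png

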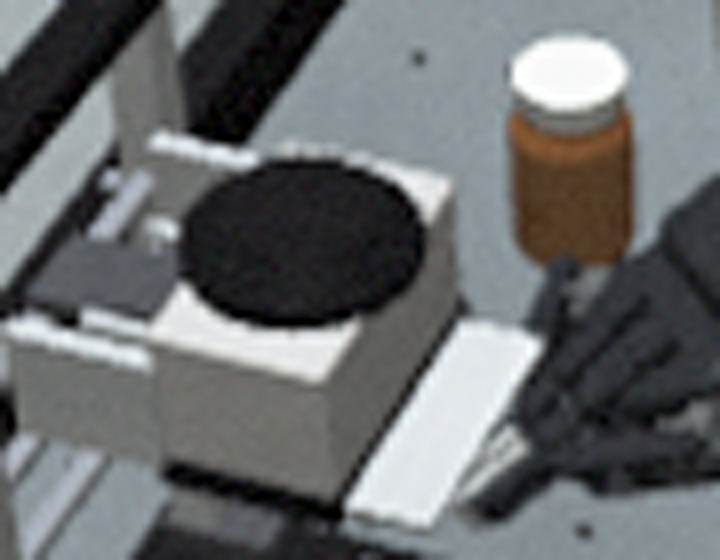

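The force has dropped to zero and the lip corner at (289,201) gives 0.091, so the head is hanging by its pawl on the top rung. I'll retreat and untilt.

```bash
python3 -m crank '[{"hand":1,"delta_pos":[0,0,-0.3],"dr":[0,0,0]},{"hand":1,"delta_pos":[-0.5,-0.5,-0.4],"dr":[0,0,0]},{"hand":1,"delta_pos":[-1.2,-1.2,-0.4],"dr":[0,0,0]},{"hand":1,"delta_pos":[-2,-2,-0.4],"dr":[0,0,0]},{"hand":1,"delta_pos":[-2.6,-3,-0.2],"dr":[0,0,0]}]'
python3 -m crank '[{"hand":1,"delta_pos":[0,-0.6,0.6],"dr":[-0.7,0.7,0]},{"hand":1,"delta_pos":[0,-1.2,1.2],"dr":[-1.4,1.4,0]},{"hand":1,"delta_pos":[0,-1.8,1.8],"dr":[-2.1,2.1,0]},{"hand":1,"delta_pos":[0,-2.4,2.4],"dr":[-2.8,2.8,0]},{"hand":1,"delta_pos":[0,-3,2.8],"dr":[-3.5,3.5,0]}]'
python3 -m crank '[{"hand":0.3,"delta_pos":[0,-0.4,0],"dr":[-0.7,0.7,0]},{"hand":0,"delta_pos":[0,-0.5,0],"dr":[-0.74,0.74,0]},{"hand":0,"delta_pos":[0,-0.5,0],"dr":[-0.74,0.74,0]}]'
python3 - <<'E'
from h import *; from kin import *
s=sense();print(s['joint_positions'].round(2),s['tcp_pos'].round(4)); R0=R.from_rotvec(s['tool_rot'])
Rt=toolR(-.0636,0);print((Rt*R0.inv()).as_rotvec(degrees=True)/10)
for sol in ik([.531,-.3484,.05],Rt,[s['joint_positions'],[-.4,.6,.2,0,-1,-.3]]): print(sol.round(2))
b=camera("side");a=camera("scene")
cv2.imwrite("pics/s8.png",b);cv2.imwrite("pics/s8b.png",a)
E
```

```text
time: 11.12
tcp_pos: [0.5271, -0.0918, 0.1453]
tool_rot: [0.947, 2.252, 1.288]
contact_force: [1.0, -0.7, -0.7]
width: -0.0001
time: 11.75
tcp_pos: [0.5289, -0.2119, 0.26]
tool_rot: [1.18, 2.826, 0.236]
contact_force: [-0.1, -0.3, -0.4]
width: -0.0002
time: 12.12
tcp_pos: [0.5283, -0.2312, 0.2572]
tool_rot: [-1.211, -2.897, 0.013]
contact_force: [-0.1, 0.3, -0.1]
width: 0.0545
[-0.13  0.3  -0.11  0.01 -1.16 -0.67] [ 0.5283 -0.2312  0.2572]
[ 0.02971753 -0.04140726 -4.82695127]
[-0.33  0.6  -0.19 -0.   -0.78 -1.31]
[-0.33  0.6  -0.19 -0.   -0.78 -1.31]
```

View pics/s8.png

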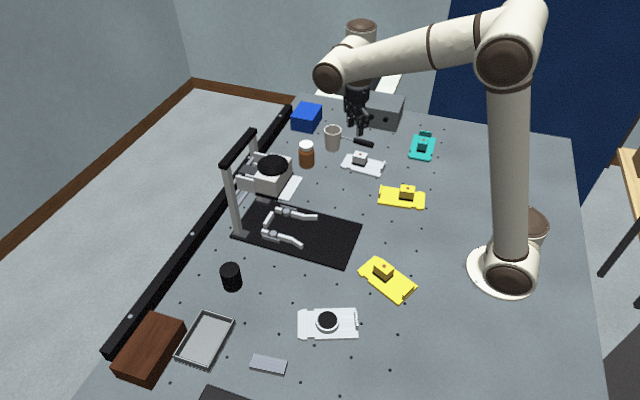

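```bash
python3 -m crank '[{"hand":0.25,"delta_pos":[0,-0.6,-0.2],"dr":[0,0,-1]},{"hand":0.25,"delta_pos":[0,-1.2,-0.4],"dr":[0,0,-2]},{"hand":0.25,"delta_pos":[0,-2,-0.6],"dr":[0,0,-3]},{"hand":0.25,"delta_pos":[0,-2.9,-0.8],"dr":[0,0,-4]},{"hand":0.25,"delta_pos":[0.05,-2.9,-1],"dr":[0,0,-4.83]}]'
python3 -m crank '[{"hand":0.25,"delta_pos":[0,0,0],"dr":[0,0,0]},{"hand":0.25,"delta_pos":[0,0,0],"dr":[0,0,0]}]'
python3 - <<'E'
from h import *; from kin import *
s=sense();print(s['joint_positions'].round(2),s['tcp_pos'].round(4)); R0=R.from_rotvec(s['tool_rot'])
Rt=toolR(-.0636,0);print((Rt*R0.inv()).as_rotvec(degrees=True)/10)
c=get_calibration("wrist");w=camera("wrist");cv2.imwrite("pics/w1.png",w)
print(proj([[.5308,-.3484,.055]],c))
sc,si=get_calibration("scene"),get_calibration("side")
f=lambda X:np.r_[proj([X],sc)[0]-(214,298),proj([X],si)[0]-(363,142)]
print("driver",least_squares(f,[.5,-.4,.02]).x)
E
```

```text
time: 12.85
tcp_pos: [0.5298, -0.35, 0.218]
tool_rot: [-2.299, -2.136, 0.014]
contact_force: [-0.4, 0.9, -0.2]
width: 0.0643
time: 13.1
tcp_pos: [0.5307, -0.3475, 0.2191]
tool_rot: [-2.287, -2.15, 0.015]
contact_force: [-0.1, 0.7, -1.0]
width: 0.0639
[-0.32  0.43 -0.02  0.01 -1.13 -1.31] [ 0.5307 -0.3475  0.2191]
[ 0.02594988 -0.04952942 -0.009344  ]
[[325.53050845 188.97065451]]
driver [ 0.54765632 -0.47693306  0.01710575]
```

View pics/w1.png

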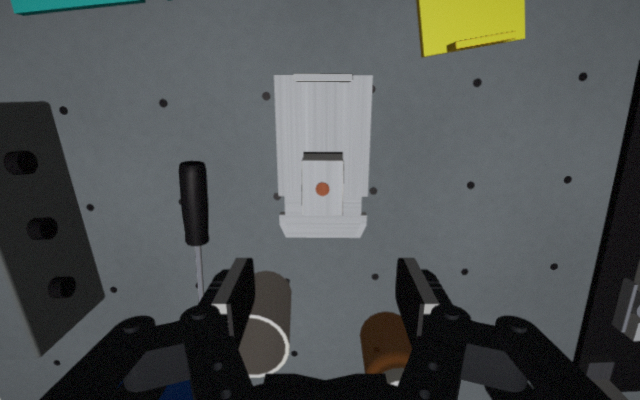

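The wrist view shows the red dot at (322,189), where (325.5,189) was predicted, about 3 mm off in y, and the plate is straight. The beaker, driver and jar are clear. Descending to grip.

```bash
python3 -m crank '[{"hand":0.25,"delta_pos":[0,-0.05,-1.2],"dr":[0,0,0]},{"hand":0.25,"delta_pos":[0,-0.05,-2.4],"dr":[0,0,0]},{"hand":0.25,"delta_pos":[0,-0.05,-3.6],"dr":[0,0,0]},{"hand":0.25,"delta_pos":[0,-0.05,-4.2],"dr":[0,0,0]},{"hand":0.25,"delta_pos":[0,-0.05,-4.38],"dr":[0,0,0]}]' 40
python3 -m crank '[{"hand":0.25,"delta_pos":[0,0,0],"dr":[0,0,0]},{"hand":1,"delta_pos":[0,0,0],"dr":[0,0,0]},{"hand":1,"delta_pos":[0,0,0],"dr":[0,0,0]},{"hand":1,"delta_pos":[0,0,0],"dr":[0,0,0]},{"hand":1,"delta_pos":[0,0,0],"dr":[0,0,0]}]' 60
```

```text
time: 13.78
tcp_pos: [0.5303, -0.3489, 0.0421]
tool_rot: [-2.285, -2.147, 0.018]
contact_force: [0.5, 0.8, -0.8]
width: 0.0641
time: 14.4
tcp_pos: [0.532, -0.3503, 0.0454]
tool_rot: [2.29, 2.15, -0.014]
contact_force: [-0.8, -1.9, 5.9]
width: 0.0353
```

```bash
python3 -m crank '[{"hand":1,"delta_pos":[0,0,0.5],"dr":[0,0,0]},{"hand":1,"delta_pos":[0,0,1],"dr":[0,0,0]},{"hand":1,"delta_pos":[0,0,1.75],"dr":[0,0,0]},{"hand":1,"delta_pos":[0,0,1.75],"dr":[0,0,0]}]'
python3 - <<'E'
from h import *; from kin import *
s=sense();print(s['joint_positions'].round(3),s['tcp_pos'].round(4)); R0=R.from_rotvec(s['tool_rot']); print(s['width'],R0.as_matrix().round(3))
Rt=toolR(-.0255,0);print((Rt*R0.inv()).as_rotvec(degrees=True)/10)
c=get_calibration("wrist");w=camera("wrist");cv2.imwrite("pics/w2.png",w)
a=camera("scene");cv2.imwrite("pics/s9.png",a)
print(proj([[.5308,-.351,.055+.07]],c))
T=np.array(hm((-.135,0,0)))-s['tcp_pos'];print("delta",T/.04)
sc=get_calibration("scene")
for uv in ((322,180),(304,185)):
    print(least_squares(lambda X:proj([[X[0],X[1],.01]],sc)[0]-uv,[.5,0]).x)
E
```

```text
time: 14.9
tcp_pos: [0.5318, -0.3496, 0.1146]
tool_rot: [2.291, 2.149, -0.012]
contact_force: [0.3, -0.1, -6.4]
width: 0.0349
[-0.325  0.526 -0.138  0.009 -0.91  -1.316] [ 0.5318 -0.3496  0.1146]
0.03492626794567686 [[ 0.064  0.998 -0.006]
 [ 0.998 -0.064 -0.005]
 [-0.006 -0.005 -1.   ]]
[ 0.03165572 -0.03163617  0.22061197]
[[322.68162577 309.77935135]]
delta [-0.44348589 10.03650881 -2.86573998]
[0.40469629 0.14147986]
[0.37480122 0.07265932]
```

View pics/w2.png

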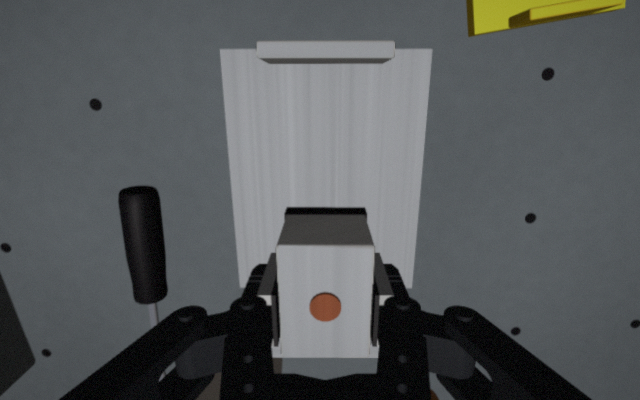

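View pics/s9.png

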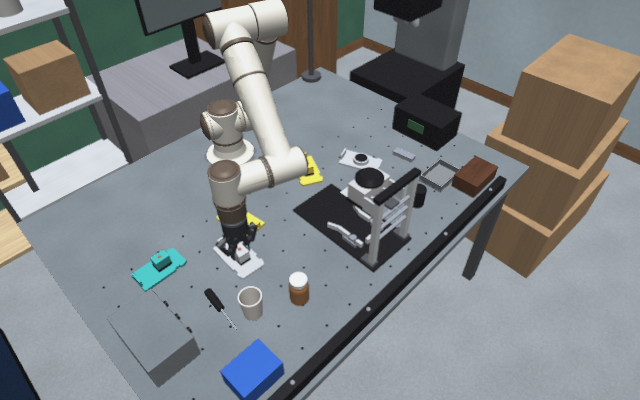

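```bash
python3 -m crank '[{"hand":1,"delta_pos":[0,0.8,0.2],"dr":[0.03,-0.03,0.22]},{"hand":1,"delta_pos":[-0.1,1.8,0.2],"dr":[0.03,-0.03,0.22]},{"hand":1,"delta_pos":[-0.2,2.9,0.2],"dr":[0.03,-0.03,0.22]},{"hand":1,"delta_pos":[-0.2,4,0.2],"dr":[0.03,-0.03,0.22]},{"hand":1,"delta_pos":[-0.2,5.1,0.2],"dr":[0.03,-0.03,0.22]}]'
python3 -m crank '[{"hand":1,"delta_pos":[-0.05,1.1,0],"dr":[0,0,0]},{"hand":1,"delta_pos":[-0.1,2.2,0],"dr":[0,0,0]},{"hand":1,"delta_pos":[-0.15,3.3,0],"dr":[0,0,0]},{"hand":1,"delta_pos":[-0.24,4.5,0],"dr":[0,0,0]},{"hand":1,"delta_pos":[-0.24,4.94,0],"dr":[0,0,0]}]'
python3 -m crank '[{"hand":1,"delta_pos":[0,0,0],"dr":[0,0,0]},{"hand":1,"delta_pos":[0,0,0],"dr":[0,0,0]}]'
python3 - <<'E'
from h import *; from kin import *
s=sense();print(s['joint_positions'].round(3),s['tcp_pos'].round(4)); R0=R.from_rotvec(s['tool_rot'])
Rt=toolR(-.0255,0);print((Rt*R0.inv()).as_rotvec(degrees=True)/10)
print("delta",(np.array(hm((-.135,0,.057)))-s['tcp_pos'])/.04)
b=camera("side");a=camera("scene")
cv2.imwrite("pics/s10.png",cv2.resize(np.hstack([a[140:290,260:410],b[120:270,235:385]]),None,fx=2.6,fy=2.6,interpolation=2))
E
```

```text
time: 15.62
tcp_pos: [0.5213, -0.1439, 0.1192]
tool_rot: [-2.246, -2.187, 0.008]
contact_force: [1.4, 0.1, -4.8]
width: 0.0352
time: 16.25
tcp_pos: [0.5118, 0.054, 0.1196]
tool_rot: [-2.243, -2.192, 0.009]
contact_force: [0.1, -0.2, -5.2]
width: 0.0353
time: 16.5
tcp_pos: [0.5125, 0.0512, 0.1204]
tool_rot: [-2.247, -2.189, 0.008]
contact_force: [0.6, -0.7, -5.3]
width: 0.0354
[ 0.414  0.345 -0.432 -0.003 -0.8   -2.009] [0.5125 0.0512 0.1204]
[ 0.00162874 -0.03785138  0.00493067]
delta [ 0.0374214   0.0148073  -1.58496663]
```

View pics/s10.png

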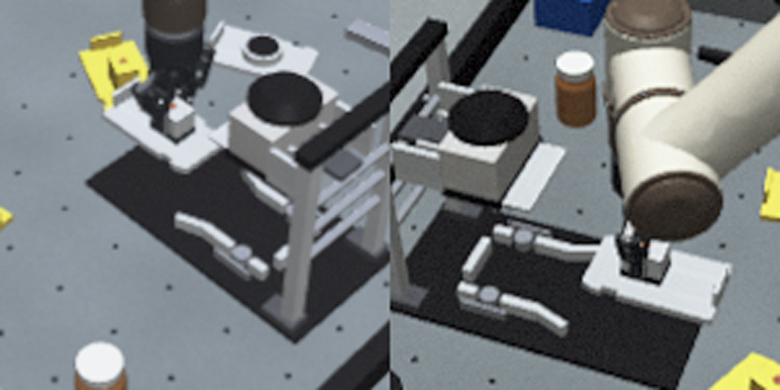

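```bash
python3 -m crank '[{"hand":1,"delta_pos":[0,0,-0.5],"dr":[0,-0.03,0]},{"hand":1,"delta_pos":[0,0,-1],"dr":[0,-0.03,0]},{"hand":1,"delta_pos":[0,0,-1.3],"dr":[0,-0.03,0]},{"hand":1,"delta_pos":[0,0,-1.5],"dr":[0,-0.03,0]},{"hand":1,"delta_pos":[0,0,-1.5],"dr":[0,-0.03,0]}]'
python3 - <<'E'
from h import *; from kin import *
s=sense();print(s['joint_positions'].round(3),s['tcp_pos'].round(4),s['contact_force']); R0=R.from_rotvec(s['tool_rot'])
Rt=toolR(-.0255,0);print((Rt*R0.inv()).as_rotvec(degrees=True)/10)
b=camera("side");a=camera("scene")
cv2.imwrite("pics/s11.png",cv2.resize(b[165:255,265:385],None,fx=6.5,fy=6.5,interpolation=2))
cv2.imwrite("pics/s11b.png",cv2.resize(a[165:255,290:400],None,fx=6.5,fy=6.5,interpolation=2))
E
```

```text
time: 17.23
tcp_pos: [0.5132, 0.0518, 0.061]
tool_rot: [-2.25, -2.193, -0.0]
contact_force: [-0.1, -0.0, -5.1]
width: 0.0349
[ 0.416  0.432 -0.493 -0.    -0.646 -2.012] [0.5132 0.0518 0.061 ] [-0.0617793  -0.02067146 -5.06194624]
[-0.00037489  0.00016139  0.00128816]
```

View pics/s11.png

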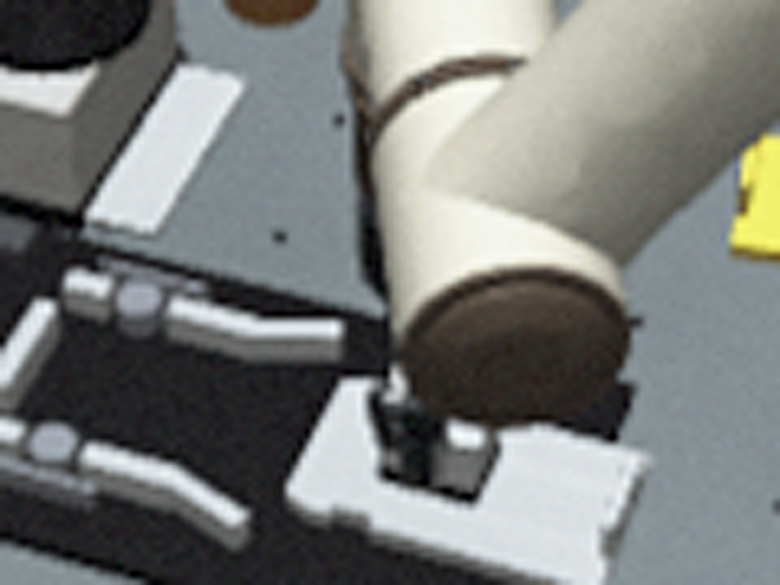

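View pics/s11b.png

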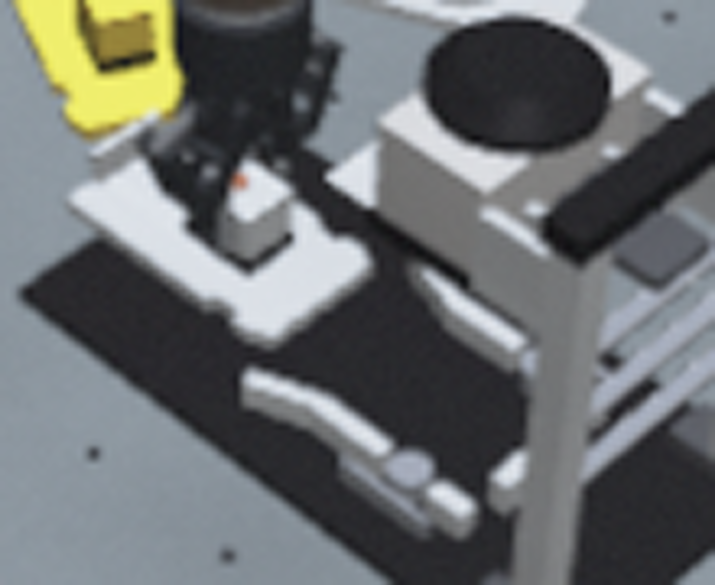

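The carrier is aligned in front of the guides, with its front at scene crop (320,300) ahead of the flare. I'll lower it slightly and slide it into the flare.

```bash
python3 -m crank '[{"hand":1,"delta_pos":[0.1,0,-0.1],"dr":[0,0,0]},{"hand":1,"delta_pos":[0.4,-0.01,-0.1],"dr":[0,0,0]},{"hand":1,"delta_pos":[0.7,-0.02,-0.1],"dr":[0,0,0]},{"hand":1,"delta_pos":[1.0,-0.02,-0.1],"dr":[0,0,0]},{"hand":1,"delta_pos":[1.0,-0.02,-0.1],"dr":[0,0,0]}]'
python3 - <<'E'
from h import *; from kin import *
s=sense();print(s['tcp_pos'].round(4),s['contact_force'],s['torque'])
b=camera("side");a=camera("scene");w=camera("wrist")
cv2.imwrite("pics/s12.png",cv2.resize(b[165:255,265:385],None,fx=6.5,fy=6.5,interpolation=2))
cv2.imwrite("pics/s12b.png",cv2.resize(a[165:255,290:400],None,fx=6.5,fy=6.5,interpolation=2))
cv2.imwrite("pics/w12.png",w)
E
```

```text
time: 17.95
tcp_pos: [0.5547, 0.0514, 0.0572]
tool_rot: [2.249, 2.192, 0.003]
contact_force: [-0.4, -0.0, -5.2]
width: 0.0355
[0.5547 0.0514 0.0572] [-0.36677245 -0.0378301  -5.21418757] [ 0.01888414 -0.01649902  0.01109716]
```

View pics/s12.png

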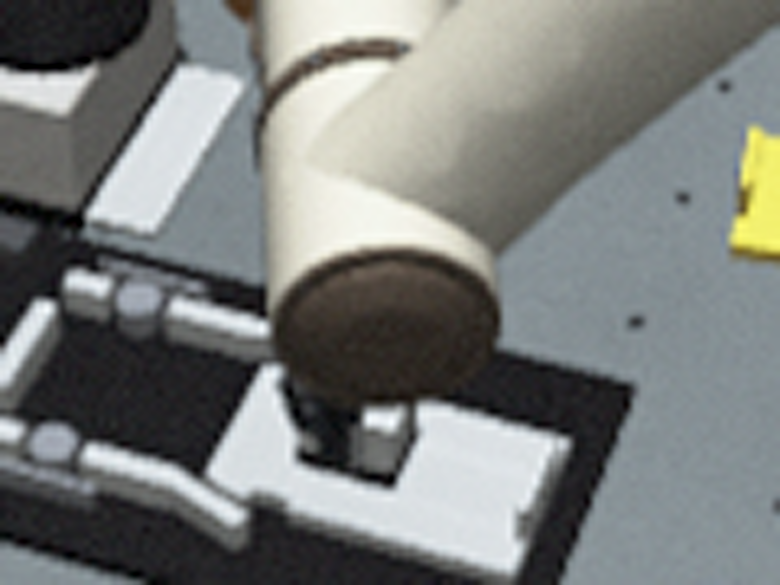

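View pics/s12b.png

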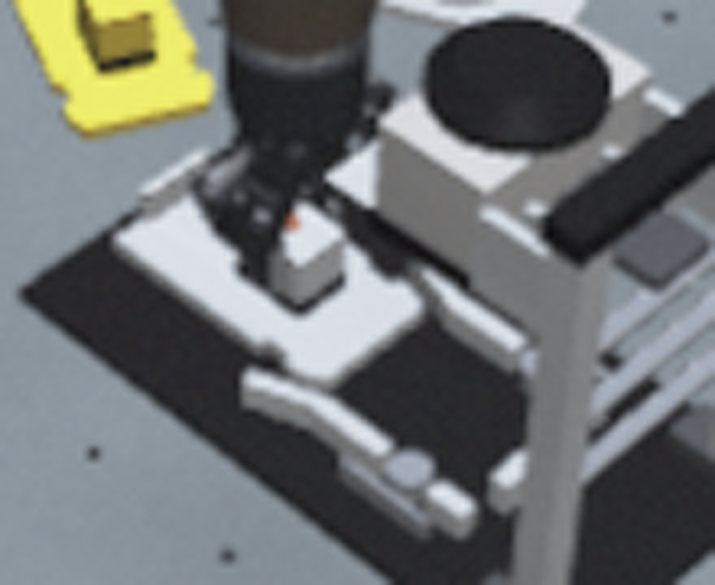

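View pics/w12.png

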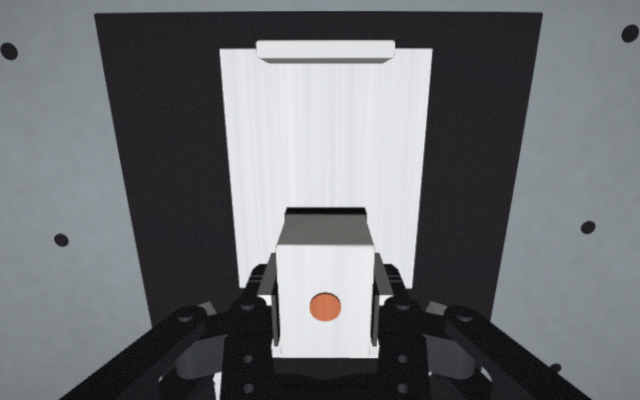

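Wrist view: the base plate's mid-line is at column ≈320 and the carrier's is at ≈326. The carrier therefore sits about 2.5 mm too far in +y, which I'll correct while advancing.

```bash
python3 -m crank '[{"hand":1,"delta_pos":[0,-0.055,0],"dr":[0,0,0]},{"hand":1,"delta_pos":[0.15,-0.06,-0.02],"dr":[0,0,0]},{"hand":1,"delta_pos":[0.35,-0.06,-0.03],"dr":[0,0,0]},{"hand":1,"delta_pos":[0.35,-0.06,-0.04],"dr":[0,0,0]},{"hand":1,"delta_pos":[0.35,-0.06,-0.04],"dr":[0,0,0]}]'
python3 - <<'E'
from h import *; from kin import *
s=sense();print(s['tcp_pos'].round(4),s['contact_force'],s['torque'])
b=camera("side");a=camera("scene");w=camera("wrist")
cv2.imwrite("pics/s13b.png",cv2.resize(a[165:255,290:400],None,fx=6.5,fy=6.5,interpolation=2))
cv2.imwrite("pics/w13.png",w)
E
```

```text
time: 18.73
tcp_pos: [0.5686, 0.0491, 0.0564]
tool_rot: [2.247, 2.193, 0.005]
contact_force: [1.9, -0.2, -1.8]
width: 0.0352
[0.5686 0.0491 0.0564] [ 1.94299138 -0.24615746 -1.83704166] [-0.2503924  -0.41763773  0.15998744]
```

View pics/s13b.png

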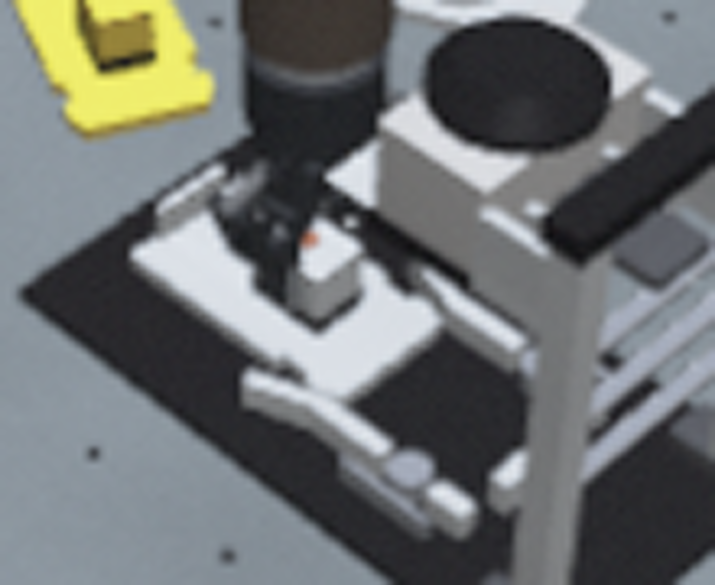

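View pics/w13.png

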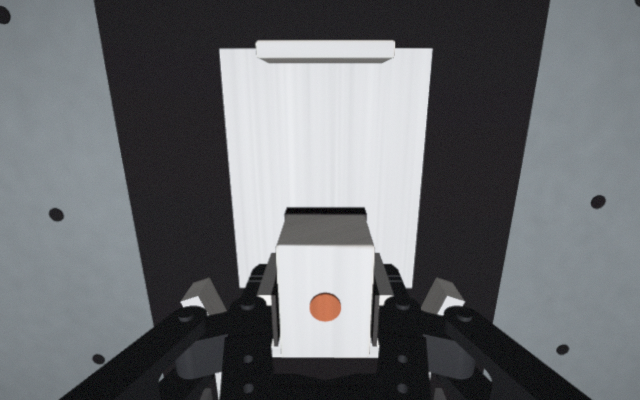

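The carrier now rests on the base with its front in the mouth, and about 1 mm of offset is left. I'll make a final small shift, set it down, release and rise.

```bash
python3 -m crank '[{"hand":1,"delta_pos":[0,-0.03,-0.02],"dr":[0,0,0]},{"hand":1,"delta_pos":[0,-0.03,-0.02],"dr":[0,0,0]},{"hand":0.35,"delta_pos":[0,-0.03,-0.02],"dr":[0,0,0]},{"hand":0.35,"delta_pos":[0,-0.03,-0.02],"dr":[0,0,0]},{"hand":0.35,"delta_pos":[0,-0.03,-0.02],"dr":[0,0,0]}]'
python3 -m crank '[{"hand":0.35,"delta_pos":[0,0,0.6],"dr":[0,0,0]},{"hand":0.35,"delta_pos":[-0.2,0,1.4],"dr":[0,0,0]},{"hand":0.7,"delta_pos":[-1.2,0.03,2],"dr":[0,0,0]},{"hand":1,"delta_pos":[-2.4,0.06,2],"dr":[0,0,0]},{"hand":1,"delta_pos":[-2.9,0.07,2],"dr":[0,0,0]}]'
python3 -m crank '[{"hand":1,"delta_pos":[0,0,0],"dr":[0,0,0]},{"hand":1,"delta_pos":[0,0,0],"dr":[0,0,0]}]'
python3 - <<'E'
from h import *; from kin import *
s=sense();print(s['tcp_pos'].round(4),s['contact_force'],s['joint_positions'].round(2))
b=camera("side");a=camera("scene");w=camera("wrist");c=get_calibration("wrist")
cv2.imwrite("pics/s14b.png",cv2.resize(a[165:255,290:400],None,fx=6.5,fy=6.5,interpolation=2))
cv2.imwrite("pics/w14.png",w)
print(proj([hm((-.175,0,.044)),hm((-.175,.025,.044)),hm((-.175,-.025,.044))],get_calibration("scene")))
E
```

```text
time: 19.5
tcp_pos: [0.5666, 0.0472, 0.0545]
tool_rot: [-2.249, -2.193, 0.001]
contact_force: [-0.5, -0.2, -0.7]
width: 0.0554
time: 20.12
tcp_pos: [0.4484, 0.0498, 0.135]
tool_rot: [-2.249, -2.193, 0.0]
contact_force: [0.1, -0.8, 0.3]
width: 0.0014
time: 20.38
tcp_pos: [0.4521, 0.0507, 0.1351]
tool_rot: [2.249, 2.193, 0.003]
contact_force: [0.8, 0.3, 0.0]
width: 0.0001
[0.4521 0.0507 0.1351] [0.81512132 0.31534272 0.02466052] [ 0.47  0.23 -0.56  0.   -0.78 -2.07]
[[318.71703645 193.51755278]
 [323.57618834 190.23808198]
 [313.78413101 196.84701507]]
```

View pics/s14b.png

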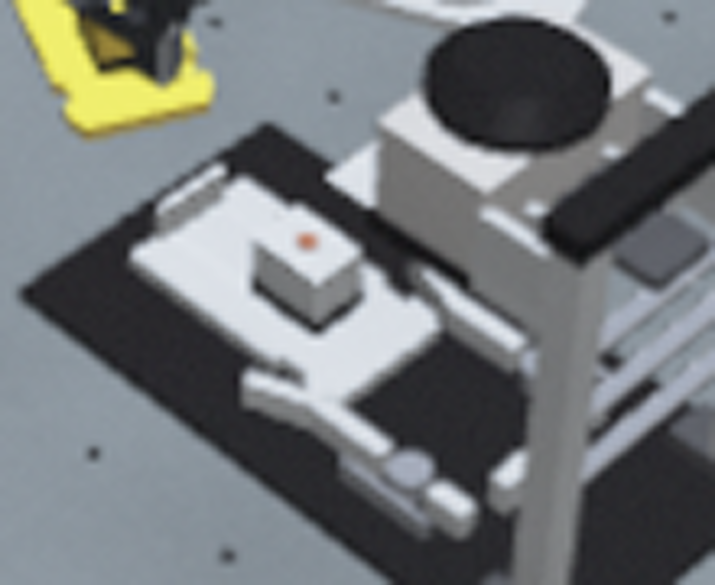

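View pics/w14.png

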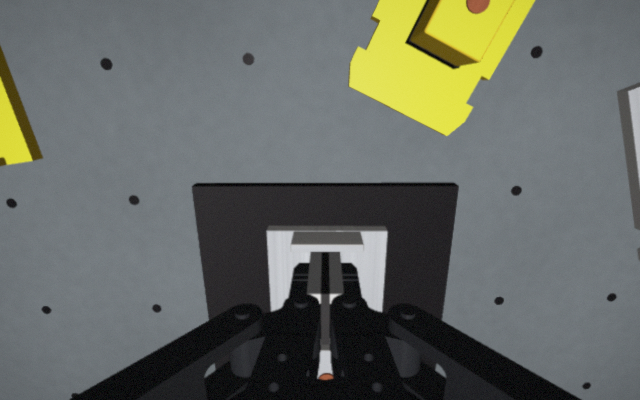

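The carrier is seated straight in the mouth, with its tab centred in the wrist view. I'll lower the shut fingers behind the tab and start pushing.

```bash
python3 -m crank '[{"hand":1,"delta_pos":[-0.1,-0.03,-0.8],"dr":[0,0,0]},{"hand":1,"delta_pos":[-0.1,-0.03,-1.6],"dr":[0,0,0]},{"hand":1,"delta_pos":[-0.1,-0.03,-2.1],"dr":[0,0,0]},{"hand":1,"delta_pos":[-0.1,-0.03,-2.3],"dr":[0,0,0]},{"hand":1,"delta_pos":[-0.1,-0.03,-2.3],"dr":[0,0,0]}]' 60
python3 -m crank '[{"hand":1,"delta_pos":[0.25,-0.01,0],"dr":[0,0,0]},{"hand":1,"delta_pos":[0.5,-0.01,0],"dr":[0,0,0]},{"hand":1,"delta_pos":[0.75,-0.02,0],"dr":[0,0,0]},{"hand":1,"delta_pos":[1.0,-0.03,0],"dr":[0,0,0]},{"hand":1,"delta_pos":[1.0,-0.03,0],"dr":[0,0,0]}]'
python3 - <<'E'
from h import *; from kin import *
s=sense();print(s['tcp_pos'].round(4),s['contact_force'],s['joint_positions'].round(2))
b=camera("side");a=camera("scene");w=camera("wrist")
cv2.imwrite("pics/s15b.png",cv2.resize(a[165:255,290:400],None,fx=6.5,fy=6.5,interpolation=2))
cv2.imwrite("pics/s15.png",cv2.resize(b[165:255,265:385],None,fx=6.5,fy=6.5,interpolation=2))
E
```

```text
time: 21.15
tcp_pos: [0.4475, 0.0493, 0.0425]
tool_rot: [2.25, 2.193, 0.0]
contact_force: [-0.5, 0.2, 0.1]
width: -0.0001
time: 21.78
tcp_pos: [0.4872, 0.0477, 0.0431]
tool_rot: [-2.25, -2.192, 0.0]
contact_force: [-2.6, -1.5, 1.7]
width: -0.0002
[0.4872 0.0477 0.0431] [-2.63183956 -1.5394149   1.7215591 ] [ 0.43  0.43 -0.57 -0.   -0.57 -2.03]
```

View pics/s15b.png

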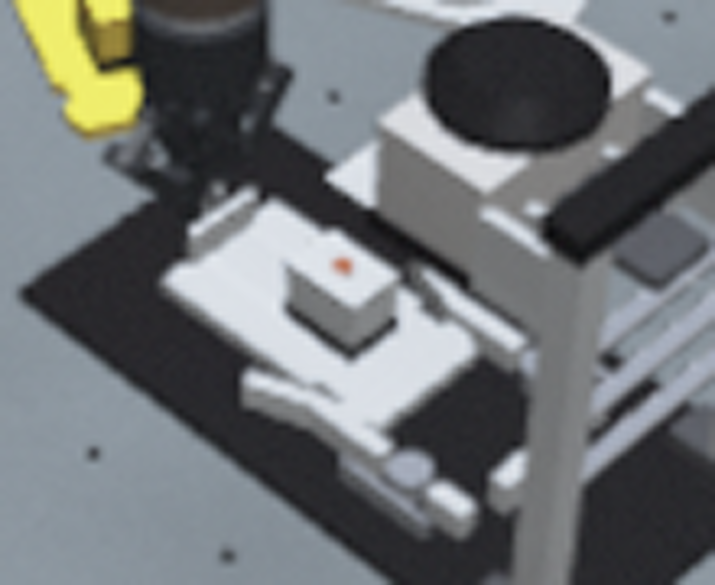

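View pics/s15.png

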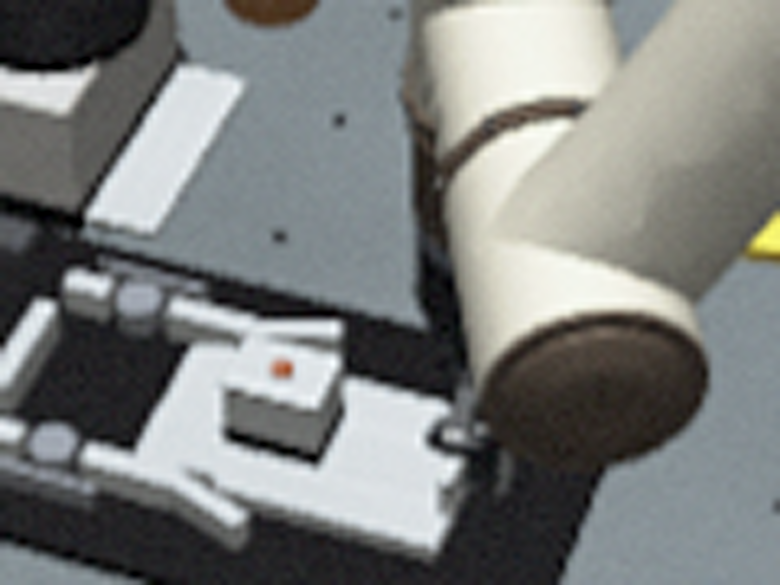

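The carrier is sliding straight between the guides, with about 71 mm to go. Continuing to push.

```bash
python3 -m crank '[{"hand":1,"delta_pos":[0.25,-0.01,0],"dr":[0,0,0]},{"hand":1,"delta_pos":[0.5,-0.01,0],"dr":[0,0,0]},{"hand":1,"delta_pos":[0.75,-0.02,0],"dr":[0,0,0]},{"hand":1,"delta_pos":[1.0,-0.03,0],"dr":[0,0,0]},{"hand":1,"delta_pos":[1.2,-0.03,0],"dr":[0,0,0]}]'
python3 -m crank '[{"hand":1,"delta_pos":[0.1,0,0],"dr":[0,0,0]},{"hand":1,"delta_pos":[0.2,-0.01,0],"dr":[0,0,0]},{"hand":1,"delta_pos":[0.3,-0.01,0],"dr":[0,0,0]},{"hand":1,"delta_pos":[0.4,-0.01,0],"dr":[0,0,0]}]'
python3 - <<'E'
from h import *; from kin import *
s=sense();print(s['tcp_pos'].round(4),s['contact_force'])
b=camera("side");a=camera("scene")
cv2.imwrite("pics/s16b.png",cv2.resize(a[165:255,310:420],None,fx=6.5,fy=6.5,interpolation=2))
cv2.imwrite("pics/s16.png",cv2.resize(b[165:255,255:375],None,fx=6.5,fy=6.5,interpolation=2))
E
```

```text
time: 22.55
tcp_pos: [0.5297, 0.0454, 0.0425]
tool_rot: [-2.246, -2.186, 0.018]
contact_force: [-17.3, 1.2, 14.5]
width: 0.0002
time: 23.05
tcp_pos: [0.5475, 0.0456, 0.0424]
tool_rot: [-2.248, -2.189, 0.01]
contact_force: [-9.6, 1.4, 5.3]
width: -0.0001
[0.5475 0.0456 0.0424] [-9.64465684  1.39512617  5.34831445]
```

View pics/s16b.png

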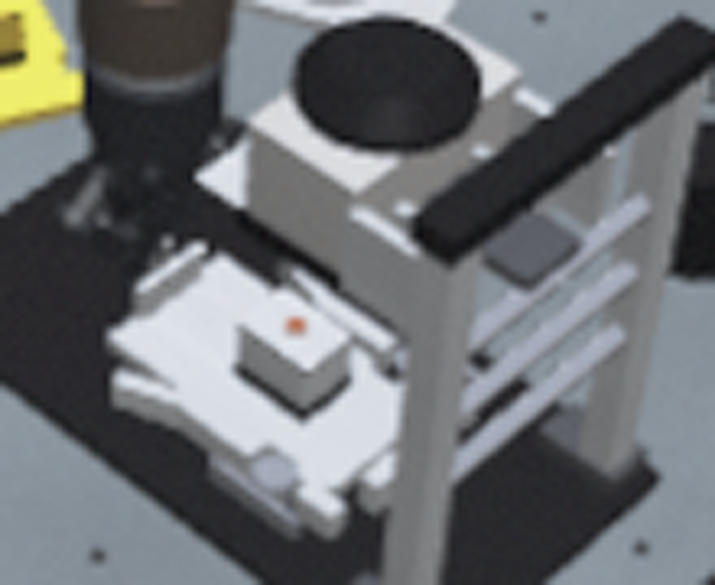

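View pics/s16.png

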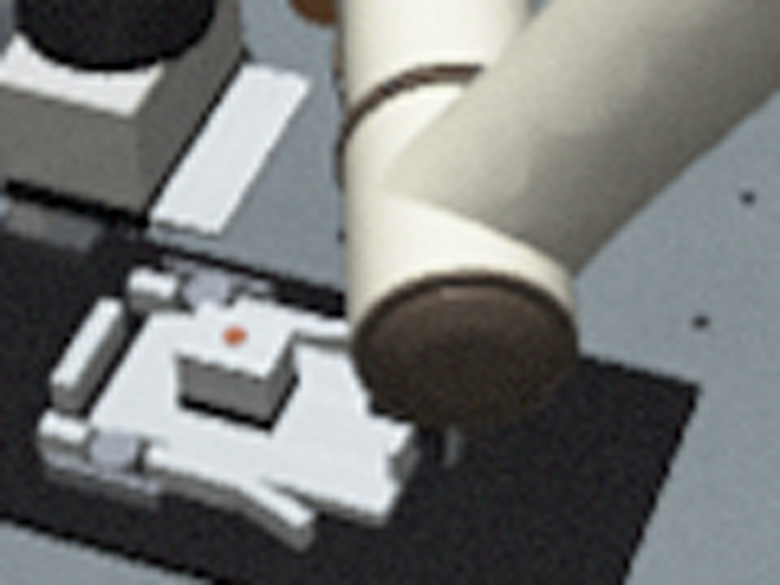

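The clips are engaged and about 10 mm remains to the stop. I'll push on in small steps.

```bash
python3 -m crank '[{"hand":1,"delta_pos":[0.08,0,0],"dr":[0,0,0]},{"hand":1,"delta_pos":[0.16,0,0],"dr":[0,0,0]},{"hand":1,"delta_pos":[0.16,0,0],"dr":[0,0,0]}]'
python3 -m crank '[{"hand":1,"delta_pos":[0.05,0,0],"dr":[0,0,0]},{"hand":1,"delta_pos":[0.1,0,0],"dr":[0,0,0]},{"hand":1,"delta_pos":[0.1,0,0],"dr":[0,0,0]}]'
python3 - <<'E'
from h import *; from kin import *
s=sense();print(s['tcp_pos'].round(4),s['contact_force'])
b=camera("side");a=camera("scene")
cv2.imwrite("pics/s17b.png",cv2.resize(a[165:255,310:420],None,fx=6.5,fy=6.5,interpolation=2))
cv2.imwrite("pics/s17.png",cv2.resize(b[165:255,255:375],None,fx=6.5,fy=6.5,interpolation=2))
for n in ("scene","side"): print(proj([hm((.015,0,.065))],get_calibration(n)))
E
```

```text
time: 23.52
tcp_pos: [0.5581, 0.0467, 0.0427]
tool_rot: [2.249, 2.193, 0.002]
contact_force: [-1.3, 0.1, -1.6]
width: 0.0001
time: 23.9
tcp_pos: [0.5588, 0.0464, 0.0428]
tool_rot: [-2.248, -2.19, 0.007]
contact_force: [-10.2, 3.0, 5.9]
width: -0.0001
[0.5588 0.0464 0.0428] [-10.16606469   3.02628147   5.86794063]
[[357.34949189 216.42746424]]
[[287.52177546 215.75090881]]
```

View pics/s17.png

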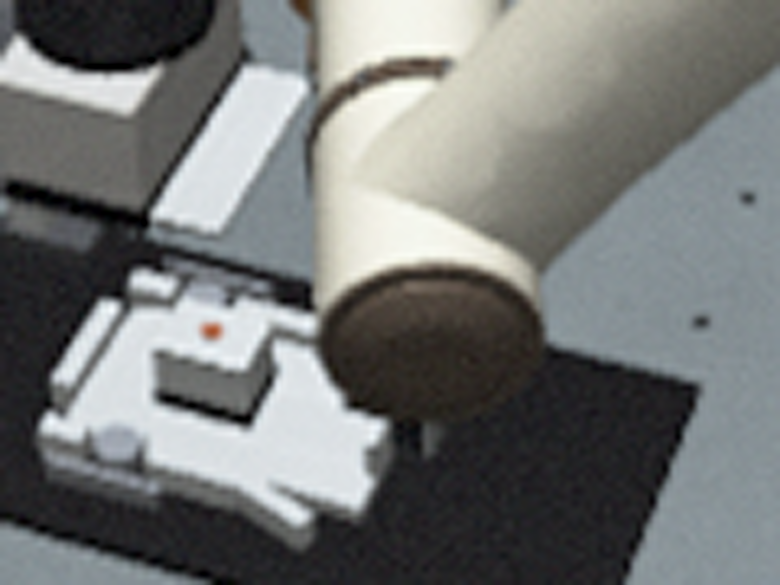

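View pics/s17b.png

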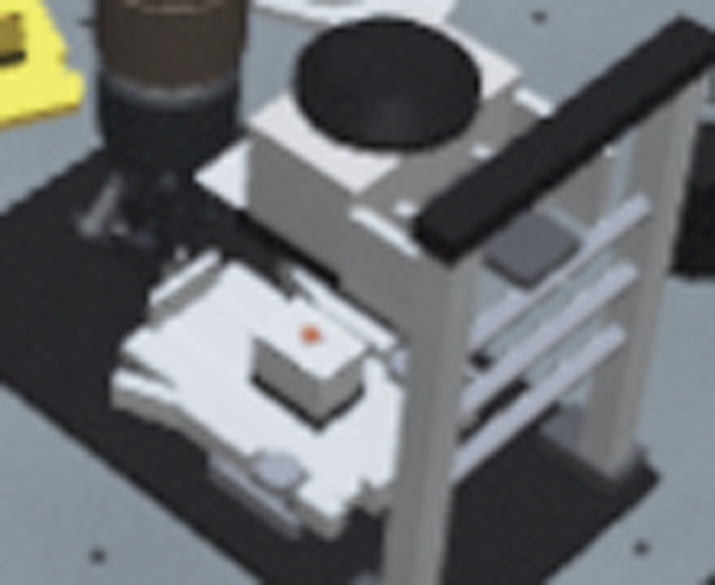

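It has snapped past the clips and rests against the stop. The dot at side (287.5,215.9) and scene (357.7,216.5) matches the home prediction to under 0.5 px. Backing off.

```bash
python3 -m crank '[{"hand":1,"delta_pos":[-0.4,0.01,0],"dr":[0,0,0]},{"hand":1,"delta_pos":[-1,0.02,0.2],"dr":[0,0,0]},{"hand":1,"delta_pos":[-1.8,0.04,1.2],"dr":[0,0,0]},{"hand":1,"delta_pos":[-2.4,0.05,2.4],"dr":[0,0,0]},{"hand":1,"delta_pos":[-2.4,0.05,3.5],"dr":[0,0,0]}]'
python3 -m crank '[{"hand":1,"delta_pos":[0,0,0],"dr":[0,0,0]},{"hand":1,"delta_pos":[0,0,0],"dr":[0,0,0]},{"hand":1,"delta_pos":[0,0,0],"dr":[0,0,0]}]'
python3 - <<'E'
from h import *
s=sense();print(s['tcp_pos'].round(4),s['contact_force'],s['joint_velocities'].round(3))
b=camera("side");a=camera("scene")
cv2.imwrite("pics/s18b.png",a)
cv2.imwrite("pics/s18.png",cv2.resize(b[135:255,235:375],None,fx=5.5,fy=5,interpolation=2)[:600])
E
```

```text
time: 24.62
tcp_pos: [0.4656, 0.0488, 0.1853]
tool_rot: [2.247, 2.193, 0.007]
contact_force: [1.8, 0.1, 0.3]
width: -0.0001
time: 25.0
tcp_pos: [0.4655, 0.0484, 0.1819]
tool_rot: [-2.249, -2.193, 0.001]
contact_force: [-0.4, 0.5, -0.1]
width: 0.0
[0.4655 0.0484 0.1819] [-0.44909138  0.48380085 -0.09198197] [-0.001  0.006 -0.001  0.003 -0.005 -0.002]
```

View pics/s18.png

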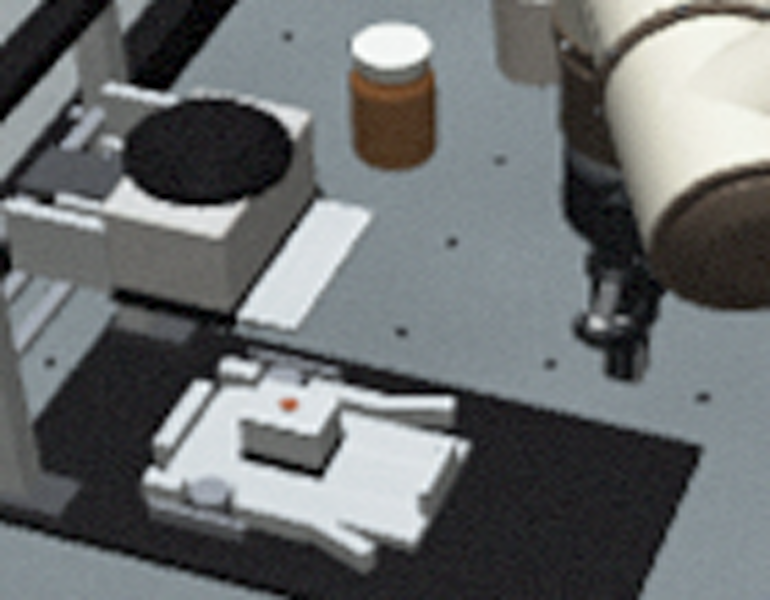

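View pics/s18b.png

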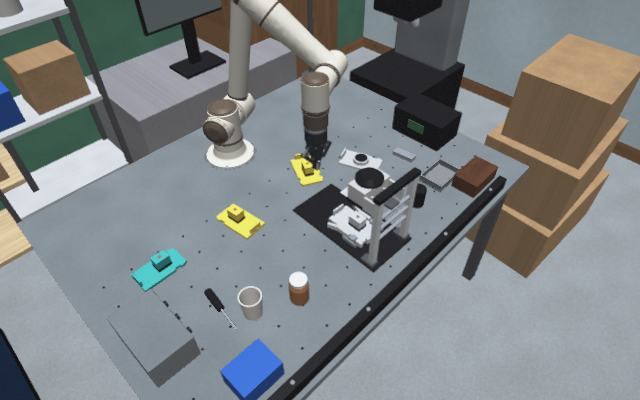

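```bash
python3 -c "
from cell import *
print(job_done())"
```

```text
the job is handed in; nothing more can be done
None
```

The head is latched on the top rung and the block carrier is fully home against the end stop. The job was handed in at about 25 s of the 72 s allowed. The interface gives no verdict, so this rests on my own checks.

- **Head:** I lifted it by the lip with the shut, tilted fingers to about 0.117 m and saw the pawl swing out level. I then lowered it gently until the force on the fingers fell to zero. In the last pictures the lip corner puts the head at about 0.09 m, with the pawl still level.
- **Carrier:** I gripped it by the block, set it in the mouth of the guides and pushed it in by its tab. The push peaked at about 17 N along the guides, dropped as the clips snapped in, then rose to about 10 N at the stop. After I backed off, the red dot on the block was within 0.5 px of its predicted home position.
- **Bystanders:** the spare carrier, the other bystanders and the yellow and turquoise look-alikes appear where they started. The arm is clear with no contact force.

**What went wrong on the way:**
- My first attempt to tilt the hand straight ahead ran close to joint limits in free space and touched nothing. I changed to a diagonal approach.
- The wrist camera showed the carrier about 2.5 mm to one side of where the fixed cameras had put it. I corrected that before release.
- The height read from the head's black cap first disagreed with the lip reading by about 20 mm. It agreed once I compared it with the cap's position in the first picture.

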